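# Make room for the ring canister and stack the rolling-pin rings in it

### The job

First slide the paella pan along the ledge, without lifting or tipping it, from the slate disc it stands on to the middle of the empty one, and stand the canister upright in the middle of the slate disc that this has freed. Only then drop every aluminium ring lying on the ledge into the opened canister, flat in one column, and finish by putting its lid back fully down. Leave the bowl and the spice tin where they are.

Things in the scene. Friction and masses are not known exactly. Their poses are not given: they have to be found in the camera images.
- pan_center (a point): small dark steel paella pan, 0.6 kg, base 156 mm and rim 180 mm in diameter, 38 mm high. Two steel loop handles stand out along its own +y and -y: each is a U of 8 mm round rod, its two legs 50 mm apart (centre to centre, so 58 mm over the outside) parallel to the pan's y and running from the rim to the cross bar 130 mm from the pan's axis; the rod's centre line is about 35 mm above the ledge. The point lies on the pan's axis 20 mm above its underside; z is up
- mark_start: slate disc 170 mm in diameter let flush into the ledge with a small brass dot in its middle: the one the pan stands on at the start. Origin at its centre, at ledge height (z = 0). Fixed
- mark_free: the second slate disc, the same, empty at the start. Origin at its centre, at ledge height (z = 0). Fixed
- canister_mid (a point): clear acrylic canister, an upright round tube with a floor, 180 g, 80 mm tall, 54.5 mm outside and 48.5 mm inside diameter, floor 4 mm thick; over the top 5 mm the mouth flares to 60 mm outside and 54 mm inside. The polished wall is slippery to the rings, with 1.25 mm of play all round, and holds up to five of them under the lid. It stands with its lid on, loose on the ledge. The point lies on its axis half-way up, 40 mm above its underside; z is its axis, up
- lid_knob (a point): lid of the canister, 50 g, lifts straight off (no thread, no latch): a 64 mm beech disc 5 mm thick with a beech knob 20 mm in diameter and 15 mm high on top and a clear plug 45 mm in diameter and 8 mm deep below. The point is the centre of the knob, 7.5 mm above the disc's top, 20.5 mm above the underside of the plug and, fully on, 92.5 mm above the underside of the canister (the disc then rests on the rim); z is its axis, up
- ring1_mid (a point): flat plain aluminium spacer ring of a rolling pin, 46 mm outside diameter, 18 mm bore (too small to grip by), 12 mm thick, 45 g, lying flat on the ledge in the front row. The point is its centre, half-way up (6 mm above its underside); z is its axis. It may be absent (None)
- ring2_mid (a point): flat plain aluminium spacer ring of a rolling pin, 46 mm outside diameter, 18 mm bore (too small to grip by), 12 mm thick, 45 g, lying flat on the ledge in the front row. The point is its centre, half-way up (6 mm above its underside); z is its axis. It may be absent (None)
- ring3_mid (a point): flat plain aluminium spacer ring of a rolling pin, 46 mm outside diameter, 18 mm bore (too small to grip by), 12 mm thick, 45 g, lying flat on the ledge in the front row. The point is its centre, half-way up (6 mm above its underside); z is its axis. It may be absent (None)
- ring4_mid (a point): flat plain aluminium spacer ring of a rolling pin, 46 mm outside diameter, 18 mm bore (too small to grip by), 12 mm thick, 45 g, lying flat on the ledge in the front row. The point is its centre, half-way up (6 mm above its underside); z is its axis. It may be absent (None)
- ring5_mid (a point): flat plain aluminium spacer ring of a rolling pin, 46 mm outside diameter, 18 mm bore (too small to grip by), 12 mm thick, 45 g, lying flat on the ledge in the front row. The point is its centre, half-way up (6 mm above its underside); z is its axis. It may be absent (None)
- bowl: bystander: yellow ceramic bowl, 100 mm across the rim, 45 mm high. Origin at its underside
- spice_tin: bystander: spice tin, 40 mm in diameter, 60 mm high, standing in the front row among the rings. Origin at its underside
Things that resemble listed ones, but are neither listed nor needed, are in the scene too. Leave any brown or red look-alike of the part that bears ring5_mid alone.

How it is judged:
On the way, in this order (a step that is already met when the one before it is completed fails the run):
1. the pan has been slid to the middle of the empty slate disc (horizontal distance between pan_center and mark_free below 0.02 m), for 0.2 s.
2. the canister stands upright in the middle of the freed slate disc (horizontal distance between canister_mid and mark_start below 0.025 m and angle between canister_mid's own z axis and vertical below 0.08 rad and height (world z) of canister_mid between 0.036 and 0.044 m), for 0.2 s.
3. every ring lies flat in the canister (horizontal distance between each of ring1_mid, ring2_mid, ring3_mid, ring4_mid, ring5_mid and canister_mid below 0.006 m and z of ring1_mid in the frame of canister_mid between -0.036 and 0.023 m and angle between the z axis of each of ring1_mid, ring2_mid, ring3_mid, ring4_mid, ring5_mid and the z axis of canister_mid, either way round below 0.12 rad and z of ring2_mid in the frame of canister_mid between -0.036 and 0.023 m and z of ring3_mid in the frame of canister_mid between -0.036 and 0.023 m and z of ring4_mid in the frame of canister_mid between -0.036 and 0.023 m and z of ring5_mid in the frame of canister_mid between -0.036 and 0.023 m), for 0.2 s.
At the end, for the whole second after the job is handed in: The pan's centre is within 20 mm of the centre of the disc that was empty; the canister stands upright within 25 mm of the centre of the other disc; every ring lies flat inside the canister in one column; the lid is fully down on the rim (within 3 mm) and centred (all of step 2 and all of step 3 and horizontal distance between pan_center and mark_free below 0.02 m and horizontal distance between lid_knob and canister_mid below 0.006 m and z of lid_knob in the frame of canister_mid between 0.0495 and 0.055 m and angle between the z axis of lid_knob and the z axis of canister_mid, either way round below 0.06 rad); the robot touches nothing.
It fails at once if the pan is lifted more than 10 mm off the ledge or tipped by more than 0.12 rad (height (world z) of pan_center above 0.03 m or angle between pan_center's own z axis and vertical above 0.12 rad).
It fails at once if the bowl or the spice tin is pushed more than 35 mm or knocked over (distance of any of bowl, spice_tin from where it was at the start of the episode above 0.035 m or angle between any of bowl, spice_tin's own z axis and vertical above 0.5 rad).
Of ring1, ring2, ring3, ring4, ring5 only 3 to 5 are there at a start; the rules pass over those that are not, and their reading is None.
At some moment in a run one of ring1, ring2, ring3, ring4, ring5 may be knocked a few centimetres aside while the robot is not near it.
Once in a run the grip may slacken for a moment while it holds something.
It also fails if it takes over 210 s, if anything falls off the work surface, if the arm or the gripper's body presses on something with over 40 N, if the wrist force passes 120 N, or if a joint passes its speed limit or range.

### The arm

A 7-joint arm with a two-finger parallel gripper is mounted at the origin on the work surface. World frame = base frame: x ahead of the robot, y to its left, z up, the work surface at z = 0. Lengths are in m, angles in rad, forces in N, time in s.
With the tool pointing down it reaches from about 0.425 to 0.875 m from the base axis. Payload 8.4 kg.
Tool frame: the origin (TCP) lies at the very end of the fingers, on their centre line; the grasp point (between the pads) lies bot.grip_point_offset behind it (bot.grip_point_offset is the distance from the TCP to the grasp point, in m); z points along the fingers, y is the line along which they close (so a half turn about z gives the same grasp; the last joint's range is limited). The gripper opens to 85 mm and grips with 20 to 120 N. Pads are 22 mm wide; open, the fingers measure 114 mm over their backs; the gripper's body (76 mm by 85 mm) begins 54 mm behind the grasp point. The pads swing forward as they close: fully open they stand 13 mm farther back than shut.
Start: joints at [1.198, 0.333, 0.04, 1.465, -0.013, 1.343, -0.059], TCP at [0.176, -0.626, 0.195] pointing down, gripper open.
Joint ranges: [-2.58, 2.58], [-0.38, 2.09], [-1.3, 1.39], [0.25, 2.4], [-1.5, 4.64], [0.08, 2.09], [-2.65, 2.65]. Speed limits (rad/s): [2.22, 2.22, 2.79, 2.79, 3.14, 3.14, 3.14].

### API

Orientations are given as a unit quaternion [w, x, y, z].
In Python, from rig import state, snapshot, camera_model, hand_in, bot gives the robot as it stands. The module is installed in compiled form; this text tells all that it offers.
- The arm moves only by the tool apply_moves, never from a script. Its argument "commands" is one flat list of numbers, 7 for each row, row after row: the shift along the tool's x, y, z in mm, then the turn, a rotation vector about the tool's x, y, z in degrees, then the closure in counts, from 0 (fully open) to 255 (shut). In form: [tx, ty, tz, ax, ay, az, claw, tx, ty, tz, ax, ay, az, claw, ...]. A call has 1 to 20 rows; each row is the pose to reach, as a shift and turn from the pose commanded when the call began, along the tool's axes at that moment; what a row does not reach only later rows make up. A row lasts 1/8 s, in which the tool goes at most 62.5 mm and 10.7 degrees, less where a joint would pass 70% of its speed; a pose out of reach is approached as far as the arm can. A call with a gripper value outside its range is refused whole. The fingers move at their own pace and stop on an object; "grip_force" is the grip in N (left out, the last holds). Time passes only in rows, so rows that repeat a pose let the fingers close. It gives the time, the measured TCP pose, the force, the opening and the grip force at its end, in the units of the state.
- state(): the state, without advancing time (a new reading comes with each control period).
- snapshot(name): name is "side" or "top"; returns the picture (480x640x3 uint8, blue, green, red); there is no depth.
- camera_model(name): a dict with "fx", "fy", "cx", "cy" (pixels), "eye" and "rotation" of the camera in the world. Camera axes: x right, y down, z forward; pixel columns grow to the right and rows downward; lengths in m; the calibration is good to about 2 mm. A picture is of the moment at which its call begins. camera_model takes no time and is no camera call.
- hand_in(): hands the job in; it is judged then, once.
The state is a dict: "time": time; "joint_positions": joint angles; "qd": joint speeds; "tau": joint torques, N m; "position": TCP position; "orientation": TCP orientation; "contact_force": force on the tool from outside, world axes, zero at the start; "wrist_torque": the same for the moment, N m; "opening": opening from 0.0 (shut) to 1.0 (fully open); "grip_force": force on a finger pad.
Only numpy, scipy, OpenCV 4.12 (cv2) and the standard library are available. Lean on these libraries where they do the work, as an engineer would, in place of code of your own. Each camera call takes 0.05 s, during which the arm holds its last target. There are 200 camera calls.

## Working session

There is one attempt and no reset: what is moved stays moved. The work goes in short steps, Python scripts to look and compute and a tool call to move; the robot and the scene stay as the last step left them, time stands still between calls to the robot, and variables do not carry over. Pictures are saved under pics/ and viewed, at most 14 in all, crops included, and the job is handed in when it is done.

Besides the shell and the picture viewer there is one more tool, called after "Emit:" as a command line: name --argument value ..., lists and objects as JSON in quotes. apply_moves: Moves the arm, as the interface text tells. Its arguments: {"type":"object","properties":{"commands":{"type":"array","items":{"type":"number"}},"grip_force":{"type":"number"}},"required":["commands"]}

```bash
mkdir -p pics; python3 - <<'E'
from rig import *
import cv2
for n in ("top","side"):
    cv2.imwrite(f"pics/{n}0.png",snapshot(n)); c=camera_model(n); print(n,{k:(v.tolist() if hasattr(v,'tolist') else v) for k,v in c.items()})
print(state()); print(bot.grip_point_offset)
E
```

```text
top {'fx': 554.6391207989952, 'fy': 554.6391207989952, 'cx': 323.4554648960146, 'cy': 230.80796811882385, 'eye': [0.3817080453178895, -0.015408670841539523, 1.2117087534573476], 'rotation': [0.03648002567133546, -0.7008045351528542, 0.7116073960238826, -0.03401654245098046]}
side {'fx': 624.9399792485739, 'fy': 624.9399792485739, 'cx': 312.0802702939639, 'cy': 242.13277947796968, 'eye': [-0.1890350926913545, 0.9108541026153689, 0.7580804272516299], 'rotation': [0.15354981502103496, -0.2918975601886892, 0.8192697483014415, -0.4690579369129033]}
{'time': 0.1, 'joint_positions': array([ 1.19779653,  0.33385903,  0.03990836,  1.46620693, -0.01343605,
        1.34329121, -0.05848546]), 'qd': array([-7.91445351e-04, -1.96641257e-03,  3.15688973e-04, -3.88827316e-03,
        1.01653379e-04, -2.41129625e-03, -5.16378022e-05]), 'tau': array([ 5.29048441e-03, -6.60010886e+01,  1.37135882e+00, -4.06468856e+01,
        1.71771197e-02,  9.03857028e-03, -1.02288993e-05]), 'position': array([ 0.17558976, -0.62534   ,  0.19438678]), 'orientation': array([-7.35822797e-04,  9.90646468e-01,  1.36451508e-01, -1.40142556e-04]), 'contact_force': array([-0.64774702, -0.23038344,  0.64276189]), 'wrist_torque': array([0.01281954, 0.02909255, 0.03754535]), 'grip_force': 0.0, 'opening': 1.0014273151898}
0.0187
```

View pics/top0.png

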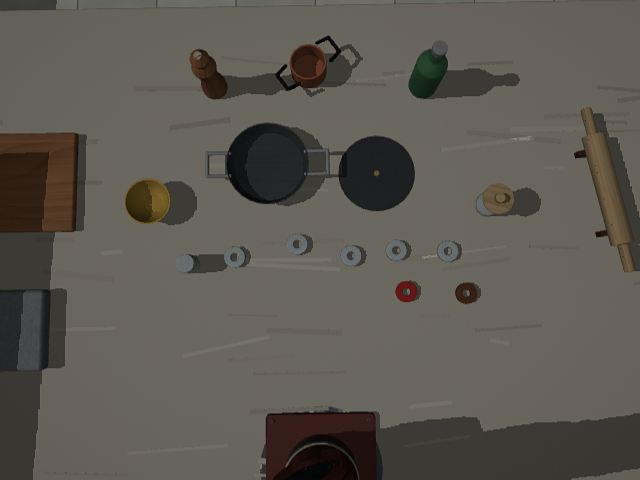

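View pics/side0.png

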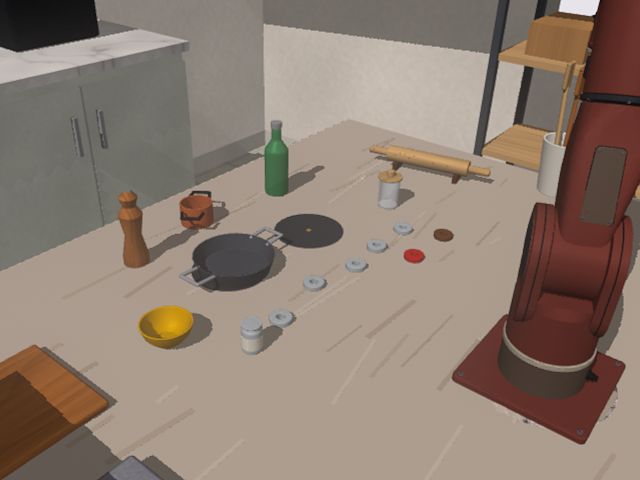

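Top view: the pan is at px (268,163) and the empty disc at (377,173) with its brass dot. The canister with beech lid is at (495,200), the bowl at (148,201) and the spice tin at (187,264). There are five grey rings at (234,257), (297,244), (352,256), (397,250) and (448,251). The red (406,292) and brown (466,293) ones are decoys, and the red pot at (308,66) is a pan look-alike.

```bash
cat > h.py <<'E'
from rig import *
import numpy as np, cv2
from scipy.spatial.transform import Rotation as R
def q2r(q): return R.from_quat([q[1],q[2],q[3],q[0]])
def px2w(n,u,v,z):
    c=camera_model(n); r=q2r(c["rotation"]).as_matrix()
    d=r@np.array([(u-c["cx"])/c["fx"],(v-c["cy"])/c["fy"],1]); e=np.array(c["eye"])
    return (e+d*(z-e[2])/d[2])[:2]
def w2px(n,p):
    c=camera_model(n); r=q2r(c["rotation"]).as_matrix(); q=r.T@(np.array(p)-c["eye"])
    return np.array([c["fx"]*q[0]/q[2]+c["cx"],c["fy"]*q[1]/q[2]+c["cy"]])
def go(x,y,z,ydir,x0=None):
    """row to bring the TCP to xyz, tool down, tool y along angle ydir (deg, mod 180)"""
    s=state(); r=q2r(s["orientation"]); p=s["position"]
    best=None
    for k in (0,180):
        a=np.radians(ydir+k); Y=np.array([np.cos(a),np.sin(a),0]); Z=np.array([0,0,-1.]); X=np.cross(Y,Z)
        rv=(r.inv()*R.from_matrix(np.c_[X,Y,Z])).as_rotvec(degrees=True)
        if best is None or np.linalg.norm(rv)<np.linalg.norm(best): best=rv
    print("at",p.round(4),"row",(1e3*r.inv().apply(np.array([x,y,z])-p)).round(1),best.round(1),"op %.3f j7 %.2f t %.1f"%(s["opening"],s["joint_positions"][6],s["time"]))
def rings(n="top",im=None,z=.012):
    """grey ring blobs -> px, world"""
    im=snapshot(n) if im is None else im
    h=cv2.cvtColor(im,cv2.COLOR_BGR2HSV); m=((im[...,0].astype(int)>=im[...,2]+5)&(h[...,2]>85)).astype(np.uint8)
    o=[]
    for c in cv2.findContours(m,cv2.RETR_EXTERNAL,cv2.CHAIN_APPROX_NONE)[0]:
        if len(c)>=20 and cv2.contourArea(c)>60:
            (u,v),(a,b),_=cv2.fitEllipse(c); o.append((round(u,1),round(v,1),round(a,1),round(b,1),px2w(n,u,v,z).round(4)))
    return o
E
python3 - <<'E'
from h import *
im=cv2.imread("pics/top0.png")
for o in rings(im=im): print(o)
print("free",px2w("top",377,173,0),"pan",px2w("top",268,163,.038))
d=im[160:186,364:390].astype(int); m=(d[...,2]-d[...,0])>25; v,u=np.nonzero(m); print("dot",u.mean()+364,v.mean()+160,px2w("top",u.mean()+364,v.mean()+160,0))
s=im.copy(); g=cv2.cvtColor(im,cv2.COLOR_BGR2GRAY)
for nm,x0,x1,y0,y1,z in(("pan",215,322,110,215,.038),("disc",336,420,130,215,0)):
    m=np.zeros_like(g); m[y0:y1,x0:x1]=(g[y0:y1,x0:x1]<75)
    m=cv2.morphologyEx(m,cv2.MORPH_OPEN,np.ones((15,15)))
    c=max(cv2.findContours(m,0,1)[0],key=cv2.contourArea); e=cv2.fitEllipse(c); print(nm,e,px2w("top",*e[0],z))
for p in((205,150),(205,178),(330,148),(330,176)): print("hand",p,px2w("top",*p,.035))
print("knob",px2w("top",501,198,.1),"lid",px2w("top",498,199,.085))
a=cv2.resize(im[100:310,110:330],None,fx=3.6,fy=2.8*3.6/2.8)[:600]; b=cv2.resize(im[100:310,330:550],None,fx=3.6,fy=3.6)[:600]
cv2.imwrite("pics/a.png",cv2.resize(im[120:310,170:530],(800,422),interpolation=cv2.INTER_CUBIC))
E
```

```text
(184.4, 263.0, 16.2, 16.8, array([0.4365, 0.2897]))
(234.2, 256.7, 19.1, 19.2, array([0.4484, 0.182 ]))
(350.6, 255.3, 19.4, 19.5, array([ 0.4476, -0.0701]))
(447.3, 250.7, 19.2, 19.7, array([ 0.4544, -0.2796]))
(395.7, 249.9, 18.6, 20.0, array([ 0.4578, -0.168 ]))
(296.7, 243.7, 19.1, 19.4, array([0.4745, 0.0463]))
free [ 0.62998496 -0.1327813 ] pan [0.64781437 0.1050215 ]
dot 376.1304347826087 172.7826086956522 [ 0.63050526 -0.13086579]
pan ((271.9857177734375, 164.27455139160156), (82.82362365722656, 94.04512786865234), 103.5240249633789) [0.64488399 0.09645012]
disc ((375.99847412109375, 172.81581115722656), (74.1207046508789, 75.65419006347656), 105.12496185302734) [ 0.63043516 -0.13057143]
hand (205, 150) [0.67933046 0.24166557]
hand (205, 178) [0.61778761 0.24128456]
hand (330, 148) [ 0.67937493 -0.02907506]
hand (330, 176) [ 0.61786914 -0.02807491]
knob [ 0.55412695 -0.37262119] lid [ 0.55447837 -0.37120107]
```

View pics/a.png

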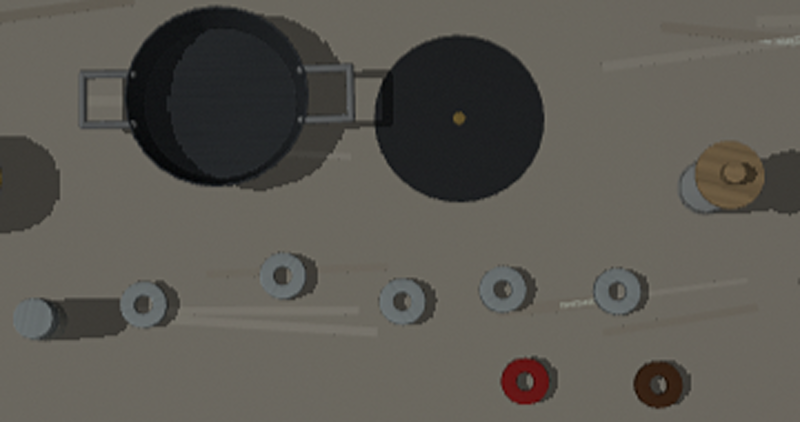

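The crop shows the five plain grey aluminium rings, with the tin at far left, a solid top without a bore. The −y handle bar is at px ≈ (328,162) and the +y bar at (207.4,164.8). I'll grip the −y bar and drag.

```bash
python3 - <<'E'
from h import *
a=px2w("top",328,161.9,.036);b=px2w("top",207.4,164.8,.036);d=a-b;print(a,b,(a+b)/2,np.linalg.norm(d),np.degrees(np.arctan2(d[1],d[0])))
ang=np.degrees(np.arctan2(d[1],d[0]))
go(*a,.10,ang); go(*a,.0163,ang)
E
```

```text
[ 0.64860535 -0.0242526 ] [0.64641393 0.23606206] [0.64750964 0.10590473] 0.2603238841706439 -89.5176748400939
at [ 0.1756 -0.6253  0.1944] row [ 617.9 -450.7   95. ] [-0.1  0.  15.2] op 1.001 j7 -0.06 t 0.1
at [ 0.1756 -0.6253  0.1944] row [ 617.9 -450.6  178.7] [-0.1  0.  15.2] op 1.001 j7 -0.06 t 0.1
```

Emit:
apply_moves --commands '[60, -44, 10, 0, 0, 2, 170, 120, -88, 20, 0, 0, 4, 170, 180, -132, 30, 0, 0, 6, 170, 240, -176, 40, 0, 0, 8, 170, 300, -220, 50, 0, 0, 10, 170, 360, -264, 60, 0, 0, 12, 170, 420, -308, 70, 0, 0, 14, 170, 480, -352, 80, 0, 0, 15.2, 170, 540, -396, 90, 0, 0, 15.2, 170, 580, -425, 95, 0, 0, 15.2, 170, 618, -450.7, 95, 0, 0, 15.2, 170, 618, -450.7, 95, 0, 0, 15.2, 170, 618, -450.7, 95, 0, 0, 15.2, 170, 618, -450.7, 95, 0, 0, 15.2, 170, 618, -450.7, 95, 0, 0, 15.2, 170, 618, -450.7, 95, 0, 0, 15.2, 170, 618, -450.7, 95, 0, 0, 15.2, 170, 618, -450.7, 95, 0, 0, 15.2, 170]' --grip_force 40

```text
time: 2.35
position: [0.6487, -0.0254, 0.1005]
orientation: [0.0, 1.0, 0.004, 0.0]
contact_force: [-0.2, -0.2, -0.5]
opening: 0.33
grip_force: 0.0
```

```bash
python3 - <<'E'
from h import *
go(.6486,-.0243,.0163,-89.5)
im=snapshot("side"); u,v=map(int,w2px("side",[.6486,-.0243,.05])); print(u,v)
cv2.imwrite("pics/s1.png",cv2.resize(im[v-75:v+75,u-100:u+100],(800,600),interpolation=cv2.INTER_CUBIC))
E
```

```text
at [ 0.6487 -0.0254  0.1005] row [-0.2 -1.1 84.2] [ 0.  -0.  -0.1] op 0.330 j7 -1.72 t 2.4
273 226
```

View pics/s1.png

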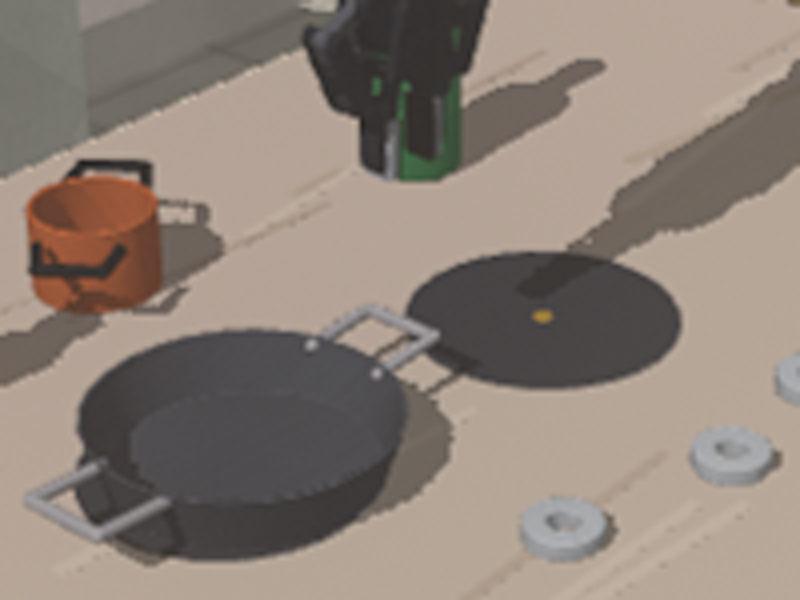

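The handle bar in the side view is at about px (274,231), which agrees with the top-view estimate. Descending, gripping lightly.

Emit:
apply_moves --commands '[0, -1, 40, 0, 0, 0, 170, 0, -1, 60, 0, 0, 0, 170, 0, -1, 72, 0, 0, 0, 170, 0, -1, 80, 0, 0, 0, 170, 0, -1, 83.5, 0, 0, 0, 170, 0, -1, 83.5, 0, 0, 0, 170, 0, -1, 83.5, 0, 0, 0, 190, 0, -1, 83.5, 0, 0, 0, 210, 0, -1, 83.5, 0, 0, 0, 255, 0, -1, 83.5, 0, 0, 0, 255, 0, -1, 83.5, 0, 0, 0, 255, 0, -1, 83.5, 0, 0, 0, 255]' --grip_force 40

```text
time: 3.9
position: [0.6489, -0.0238, 0.0167]
orientation: [-0.0, 1.0, 0.004, 0.0]
contact_force: [0.2, 0.8, -0.2]
opening: -0.001
grip_force: 0.0
```

```bash
python3 - <<'E'
from h import *
go(.6486-.0171,-.0243-.2365,.0165,-89.5)
E
```

```text
at [ 0.6489 -0.0238  0.0167] row [-1.940e+01  2.369e+02  2.000e-01] [-0. -0. -0.] op -0.001 j7 -1.75 t 3.9
```

```bash
python3 - <<'E'
from h import *
im=snapshot("side"); u,v=273,226
a=cv2.resize(im[v-50:v+50,u-65:u+65],(400,308),interpolation=cv2.INTER_CUBIC)
t=snapshot("top"); b=cv2.resize(t[110:210,200:330],(400,308),interpolation=cv2.INTER_CUBIC)
b2=cv2.resize(t[110:210,250:380],(400,308),interpolation=cv2.INTER_CUBIC)
cv2.imwrite("pics/s2.png",np.hstack([a,b2]))
E
```

```text
(no output)
```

View pics/s2.png

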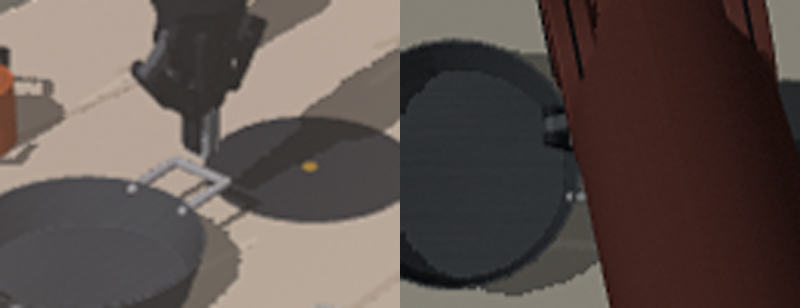

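```bash
python3 - <<'E'
from h import *
p=state()["position"]
for dz in(0,.02,.035,.06,.1):
    u,v=w2px("side",p+[0,0,dz]); print(dz,u,v,"crop",(u-208)*400/130,(v-176)*3.08)
for q in([.6486,-.0243,.035],[.6736,-.0243,.035],[.6236,-.0243,.035]):
    u,v=w2px("side",q);print(q,"crop",(u-208)*400/130,(v-176)*3.08)
E
```

```text
0 273.2232128154934 238.759422187948 crop 200.68680866305664 193.2990203388798
0.02 273.1397324890003 231.31054397445996 crop 200.429946120001 170.35647544133667
0.035 273.0763402171335 225.65410571351035 crop 200.23489297579545 152.93464559761188
0.06 272.96916467338235 216.09092350754753 crop 199.9051220719457 123.4800444032464
0.1 272.7936115939255 200.42647220733113 crop 199.36495875054 75.23353439857988
[0.6486, -0.0243, 0.035] crop 201.21898773071297 172.11994894076778
[0.6736, -0.0243, 0.035] crop 176.50966944437448 161.3801469829308
[0.6236, -0.0243, 0.035] crop 226.38140560211048 183.05668874020446
```

```bash
python3 - <<'E'
from h import *
s=state();p=s["position"];print(p,s["orientation"],s["joint_positions"])
print("tip if z=.0167:",px2w("side",273.7,227,.0167))
for dz in(0,.05,.1,.15,.2): print(dz,w2px("top",p+[0,.0,dz]),w2px("top",p+[0,.04,dz]))
im=snapshot("side"); cv2.imwrite("pics/s3.png",cv2.resize(im[170:260,213:333],(800,600),interpolation=cv2.INTER_CUBIC))
E
```

```text
[ 0.64883853 -0.02370126  0.01669911] [-2.31921159e-05  9.99990777e-01  4.29479173e-03 -2.65601693e-05] [ 0.26142736  0.50551628 -0.38300557  1.63529554  0.21112265  1.04188533
 -1.7474206 ]
tip if z=.0167: [ 0.68484316 -0.06604809]
0 [327.71233704 163.76463033] [309.46581205 164.05223013]
0.05 [327.79311002 158.53600776] [308.76803229 158.83636641]
0.1 [327.88108378 152.84126196] [308.00805265 153.15556218]
0.15 [327.97726615 146.61515376] [307.17716844 146.94475043]
0.2 [328.08286223 139.77967357] [306.26497126 140.12612882]
```

View pics/s3.png

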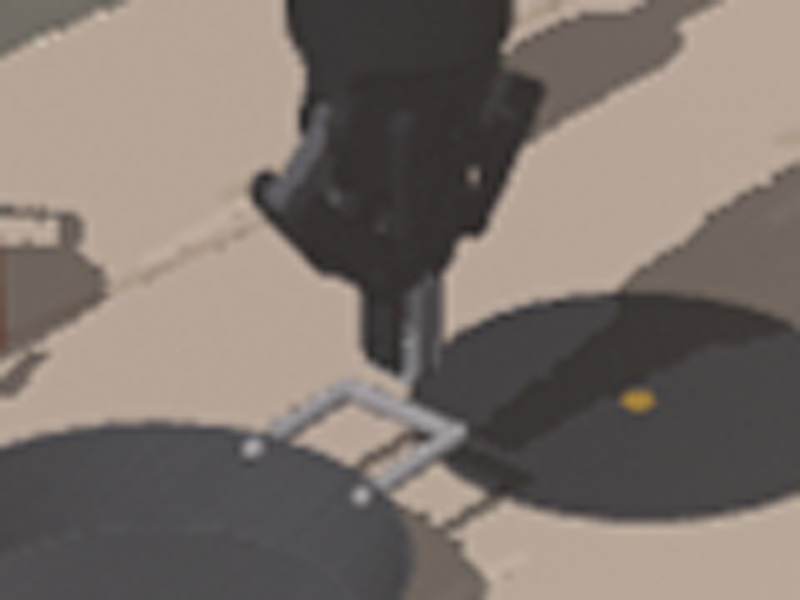

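The fingertips hang about 30 mm above the reported TCP: the tip shows at px (274,227) and its shadow gives z ≈ 45 mm. So the jaws closed above the bar. I'll open, go 28 mm lower watching the force, and grip again.

Emit:
apply_moves --commands '[0, 0, 0, 0, 0, 0, 170, 0, 0, 0, 0, 0, 0, 170, 0, 0, 0, 0, 0, 0, 170, 0, 0, 6, 0, 0, 0, 170, 0, 0, 12, 0, 0, 0, 170, 0, 0, 18, 0, 0, 0, 170, 0, 0, 23, 0, 0, 0, 170, 0, 0, 27, 0, 0, 0, 170, 0, 0, 27, 0, 0, 0, 170, 0, 0, 27, 0, 0, 0, 200, 0, 0, 27, 0, 0, 0, 220, 0, 0, 27, 0, 0, 0, 255, 0, 0, 27, 0, 0, 0, 255, 0, 0, 27, 0, 0, 0, 255]' --grip_force 40

```text
time: 5.8
position: [0.6491, -0.0239, -0.0099]
orientation: [0.0, 1.0, 0.004, 0.0]
contact_force: [-1.5, -0.9, 3.7]
opening: 0.072
grip_force: 39.2
```

```bash
python3 - <<'E'
from h import *
go(.6486-.0171,-.0243-.2365,state()["position"][2],-89.5)
im=snapshot("side"); cv2.imwrite("pics/s4.png",cv2.resize(im[170:260,213:333],(800,600),interpolation=cv2.INTER_CUBIC))
E
```

```text
at [ 0.6491 -0.0239 -0.0099] row [-19.6 236.8   0. ] [ 0. -0. -0.] op 0.072 j7 -1.76 t 5.8
```

View pics/s4.png

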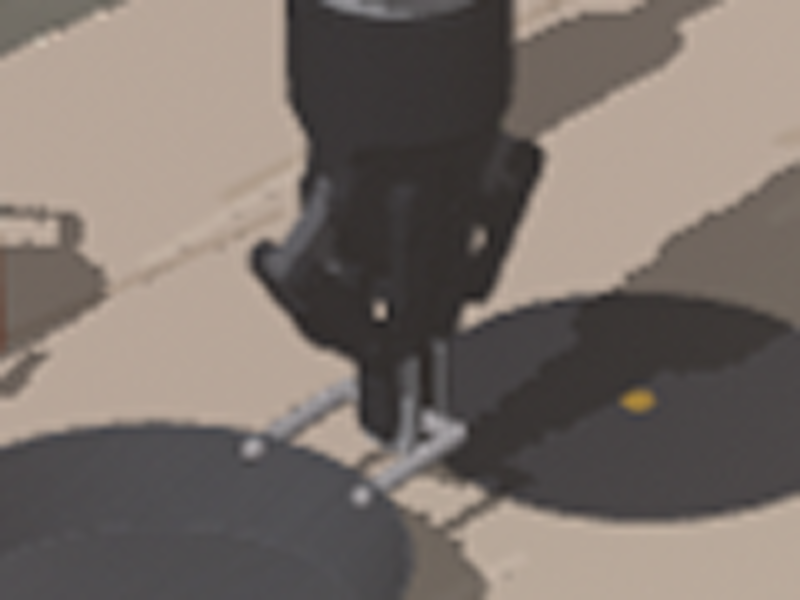

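Bar gripped. Dragging.

Emit:
apply_moves --commands '[-0.5, 6, 0, 0, 0, 0, 255, -1.5, 18, 0, 0, 0, 0, 255, -2.5, 32, 0, 0, 0, 0, 255, -4, 47, 0, 0, 0, 0, 255, -5, 62, 0, 0, 0, 0, 255, -6.5, 77, 0, 0, 0, 0, 255, -7.5, 92, 0, 0, 0, 0, 255, -9, 107, 0, 0, 0, 0, 255, -10, 122, 0, 0, 0, 0, 255, -11.5, 137, 0, 0, 0, 0, 255, -12.5, 152, 0, 0, 0, 0, 255, -14, 167, 0, 0, 0, 0, 255, -15, 182, 0, 0, 0, 0, 255, -16.5, 197, 0, 0, 0, 0, 255, -17.5, 212, 0, 0, 0, 0, 255, -18.5, 224, 0, 0, 0, 0, 255, -19, 232, 0, 0, 0, 0, 255, -19.5, 237, 0, 0, 0, 0, 255, -19.5, 237, 0, 0, 0, 0, 255, -19.5, 237, 0, 0, 0, 0, 255]'

```text
time: 8.35
position: [0.6321, -0.2595, -0.0099]
orientation: [-0.001, 1.0, 0.005, 0.001]
contact_force: [-0.3, 5.2, 4.5]
opening: 0.071
grip_force: 39.5
```

```bash
python3 - <<'E'
from h import *
go(.6315,-.2608,-.0099,-89.5)
im=snapshot("top"); cv2.imwrite("pics/t4.png",cv2.resize(im[90:310,170:530],(800,489),interpolation=cv2.INTER_CUBIC))
E
```

```text
at [ 0.6321 -0.2595 -0.0099] row [-0.6  1.3 -0. ] [-0.1 -0.1  0. ] op 0.071 j7 -1.38 t 8.3
```

View pics/t4.png

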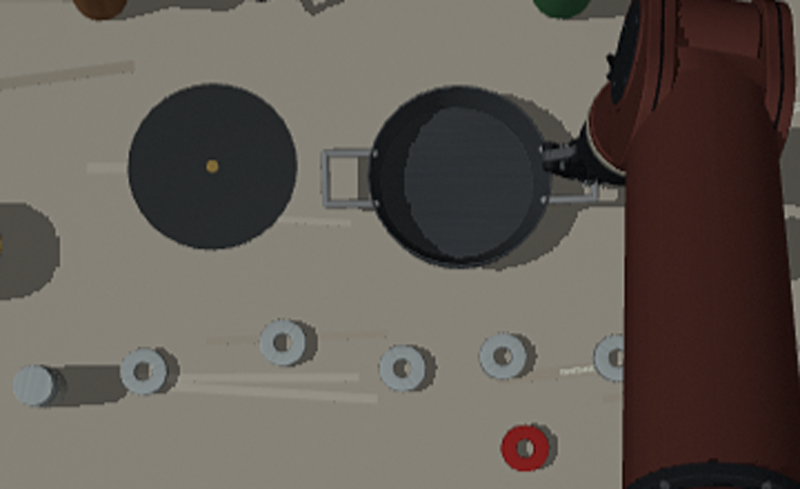

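```bash
python3 - <<'E'
from h import *
print("pan",px2w("top",377.2,169.7,.038),"hand bar->",px2w("top",170+325/2.222,90+178/2.222,.036)-[0,.13])
im=snapshot("top"); d=im[150:180,250:280].astype(int); v,u=np.nonzero((d[...,2]-d[...,0])>25); print("start dot",px2w("top",u.mean()+250,v.mean()+150,0))
E
```

```text
pan [ 0.62939409 -0.12970796] hand bar-> [ 0.63102072 -0.12869154]
start dot [0.65314376 0.11560961]
```

The pan is centred within 1–2 mm. The freed disc's dot is at (0.653, 0.1156). Release and rise.

Emit:
apply_moves --commands '[0, 0, 0, 0, 0, 0, 200, 0, 0, 0, 0, 0, 0, 180, 0, 0, 0, 0, 0, 0, 180, 0, 0, -10, 0, 0, 0, 180, 0, 0, -30, 0, 0, 0, 180, 0, 0, -60, 0, 0, 0, 180, 0, 0, -100, 0, 0, 0, 150, 0, 0, -150, 0, 0, 0, 135, 0, 0, -150, 0, 0, 0, 135, 0, 0, -150, 0, 0, 0, 135]'

```text
time: 9.7
position: [0.6315, -0.261, 0.1407]
orientation: [0.0, 1.0, 0.004, 0.001]
contact_force: [-0.2, -0.6, 0.4]
opening: 0.47
grip_force: 0.0
```

```bash
python3 - <<'E'
from h import *
for nm,im in(("old",cv2.imread("pics/top0.png")),("new",snapshot("top"))):
    s=im[170:230,460:540].astype(int); m=((s[...,2]-s[...,0]>35)).astype(np.uint8)
    cs=cv2.findContours(m,0,1)[0]
    if not cs: continue
    c=max(cs,key=cv2.contourArea); (u,v),r=cv2.minEnclosingCircle(c); e=cv2.fitEllipse(c); print(nm,u+460,v+170,r,e,px2w("top",u+460,v+170,.085),px2w("top",e[0][0]+460,e[0][1]+170,.085))
im=cv2.imread("pics/side0.png"); s=im[160:215,365:415].astype(int); m=(s[...,2]-s[...,0]>55).astype(np.uint8)
c=max(cv2.findContours(m,0,1)[0],key=cv2.contourArea); x,y,w,h=cv2.boundingRect(c); print("side box",x+365,y+160,w,h)
for q in([.556,-.3713,.085],[.556,-.3713,.1],[.556,-.3713,0]): print(w2px("side",q))
go(.556,-.3713,.08,-89.5); go(.556,-.3713,.058,-89.5)
E
```

```text
old 498.0 198.0 15.297158241271973 ((37.89006423950195, 28.306493759155273), (28.432640075683594, 29.901264190673828), 104.73606872558594) [ 0.55655021 -0.37129719] [ 0.55591867 -0.37104259]Traceback (most recent call last):
  File "<stdin>", line 6, in <module>
cv2.error: OpenCV(4.12.0) /io/opencv/modules/imgproc/src/shapedescr.cpp:361: error: (-201:Incorrect size of input array) There should be at least 5 points to fit the ellipse in function 'fitEllipseNoDirect'
```

Emit:
apply_moves --commands '[-38, 55, 0, 0, 0, 0, 135, -76.4, 109.6, 0, 0, 0, 0, 135, -76.4, 109.6, 0, 0, 0, 0, 135, -76.4, 109.6, 30, 0, 0, 0, 135, -76.4, 109.6, 55, 0, 0, 0, 135, -76.4, 109.6, 70, 0, 0, 0, 135, -76.4, 109.6, 78, 0, 0, 0, 135, -76.4, 109.6, 82, 0, 0, 0, 135, -76.4, 109.6, 82, 0, 0, 0, 135, -76.4, 109.6, 82, 0, 0, 0, 255, -76.4, 109.6, 82, 0, 0, 0, 255, -76.4, 109.6, 82, 0, 0, 0, 255, -76.4, 109.6, 82, 0, 0, 0, 255]' --grip_force 40

```text
time: 11.38
position: [0.5564, -0.3714, 0.0586]
orientation: [0.0, 1.0, 0.004, 0.001]
contact_force: [-0.6, 0.2, 6.3]
opening: 0.198
grip_force: 39.1
```

```bash
python3 - <<'E'
from h import *
go(.53,-.49,-.0135,-89.5)
im=snapshot("side"); u,v=388,185
cv2.imwrite("pics/s5.png",cv2.resize(im[v-45:v+45,u-60:u+60],(800,600),interpolation=cv2.INTER_CUBIC))
E
```

```text
at [ 0.5564 -0.3714  0.0586] row [-27.4 118.3  72.1] [ 0.  -0.1 -0. ] op 0.198 j7 -1.15 t 11.4
```

View pics/s5.png

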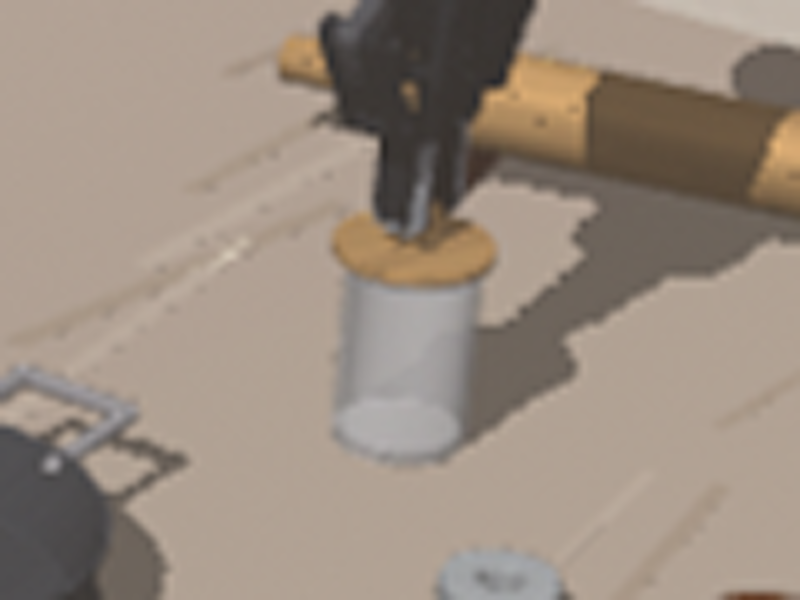

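The knob is gripped (opening 0.198) and the tips just rest on the lid disc, so tip ≈ TCP + 27 mm. I'll lift the lid and park it at (0.53, −0.49).

Emit:
apply_moves --commands '[0, 0, -8, 0, 0, 0, 255, 0, 0, -25, 0, 0, 0, 255, 0, 0, -45, 0, 0, 0, 255, -10, 40, -45, 0, 0, 0, 255, -20, 85, -45, 0, 0, 0, 255, -27.4, 118.3, -40, 0, 0, 0, 255, -27.4, 118.3, -10, 0, 0, 0, 255, -27.4, 118.3, 25, 0, 0, 0, 255, -27.4, 118.3, 50, 0, 0, 0, 255, -27.4, 118.3, 63, 0, 0, 0, 255, -27.4, 118.3, 68, 0, 0, 0, 255, -27.4, 118.3, 71, 0, 0, 0, 255, -27.4, 118.3, 71.5, 0, 0, 0, 255, -27.4, 118.3, 71.5, 0, 0, 0, 255]'

```text
time: 13.18
position: [0.5298, -0.49, -0.0131]
orientation: [0.0, 1.0, 0.004, 0.0]
contact_force: [-0.3, -0.2, -0.4]
opening: 0.202
grip_force: 39.1
```

```bash
python3 - <<'E'
from h import *
s=state();print(s["position"],s["contact_force"],s["opening"])
im=snapshot("side"); s=im[150:230,360:420]
u,v=w2px("side",[.54,-.43,.03]).astype(int)
cv2.imwrite("pics/s6.png",cv2.resize(im[v-50:v+40,u-60:u+60],(800,600),interpolation=cv2.INTER_CUBIC))
E
```

```text
[ 0.52983562 -0.48995797 -0.01307885] [-0.25464038 -0.22412769 -0.40929124] 0.20214454429976011
```

View pics/s6.png

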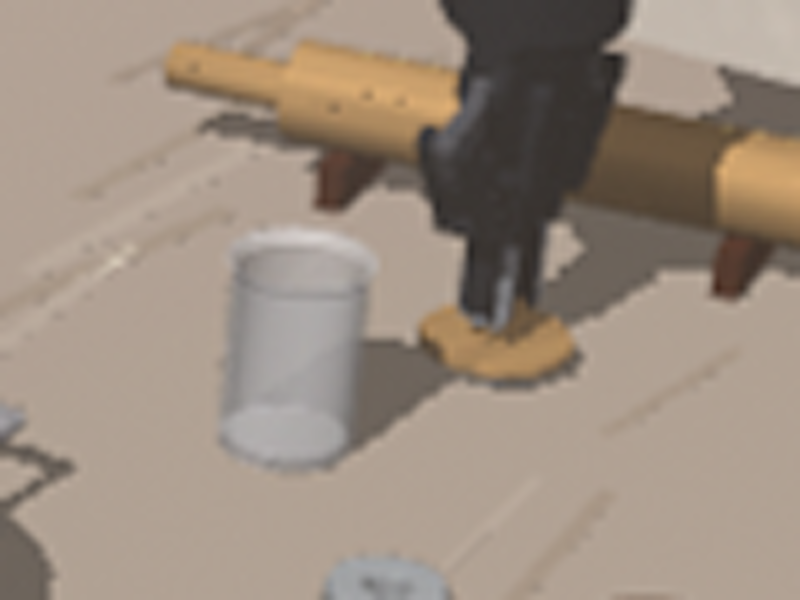

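Lid parked flat on its plug, with the canister open at crop (300,350). Next: release, go to the canister and grip its wall.

Emit:
apply_moves --commands '[0, 0, 0, 0, 0, 0, 200, 0, 0, 0, 0, 0, 0, 170, 0, 0, -4, 0, 0, 0, 150, 0, 0, -30, 0, 0, 0, 120, 0, 0, -80, 0, 0, 0, 60, 0, 0, -135, 0, 0, 0, 0, 14, -60, -135, 0, 0, 0, 0, 27.3, -118.3, -135, 0, 0, 0, 0, 27.3, -118.3, -135, 0, 0, 0, 0, 27.3, -118.3, -135, 0, 0, 0, 0, 27.3, -118.3, -100, 0, 0, 0, 0, 27.3, -118.3, -60, 0, 0, 0, 0, 27.3, -118.3, -30, 0, 0, 0, 0, 27.3, -118.3, -12, 0, 0, 0, 0, 27.3, -118.3, -7, 0, 0, 0, 0, 27.3, -118.3, -7, 0, 0, 0, 60, 27.3, -118.3, -7, 0, 0, 0, 255, 27.3, -118.3, -7, 0, 0, 0, 255, 27.3, -118.3, -7, 0, 0, 0, 255, 27.3, -118.3, -7, 0, 0, 0, 255]' --grip_force 45

```text
time: 15.72
position: [0.5567, -0.3718, -0.0053]
orientation: [0.001, 1.0, 0.004, 0.001]
contact_force: [0.0, -0.7, 6.9]
opening: 0.634
grip_force: 46.9
```

```bash
python3 - <<'E'
from h import *
z=state()["position"][2]
print(state()["contact_force"],state()["grip_force"]); go(.6531,.1156,z,-89.5)
E
```

```text
[ 0.04677409 -0.65489329  6.8843746 ] 46.85467239833088
at [ 0.5567 -0.3718 -0.0053] row [ 100.5 -486.6   -0.5] [ 0.1 -0.1 -0. ] op 0.634 j7 -1.16 t 15.7
```

Emit:
apply_moves --commands '[0, 0, -10, 0, 0, 0, 255, 0, 0, -35, 0, 0, 0, 255, 0, 0, -58, 0, 0, 0, 255, 6, -30, -60, 0, 0, 0, 255, 14, -70, -60, 0, 0, 0, 255, 23, -110, -60, 0, 0, 0, 255, 31, -150, -60, 0, 0, 0, 255, 39, -190, -60, 0, 0, 0, 255, 47, -230, -60, 0, 0, 0, 255, 56, -270, -60, 0, 0, 0, 255, 64, -310, -60, 0, 0, 0, 255, 72, -350, -60, 0, 0, 0, 255, 80, -390, -60, 0, 0, 0, 255, 89, -430, -60, 0, 0, 0, 255, 97, -470, -60, 0, 0, 0, 255, 100.5, -486.5, -60, 0, 0, 0, 255, 100.5, -486.5, -60, 0, 0, 0, 255, 100.5, -486.5, -60, 0, 0, 0, 255]'

```text
time: 17.98
position: [0.6522, 0.1138, 0.0531]
orientation: [0.001, 1.0, 0.003, -0.0]
contact_force: [-0.2, -0.1, -1.6]
opening: 0.633
grip_force: 47.4
```

```bash
python3 - <<'E'
from h import *
go(.6531,.1156,-.0053,-89.5)
im=snapshot("side"); u,v=w2px("side",[.6531,.1156,.08]).astype(int); print(u,v,w2px("side",[.6531,.1156,0]))
cv2.imwrite("pics/s7.png",cv2.resize(im[v-60:v+60,u-80:u+80],(800,600),interpolation=cv2.INTER_CUBIC))
E
```

```text
at [0.6522 0.1138 0.0531] row [ 0.9 -1.8 58.4] [ 0.1  0.  -0.1] op 0.633 j7 -1.97 t 18.0
227 237 [229.64828592 269.16925755]
```

View pics/s7.png

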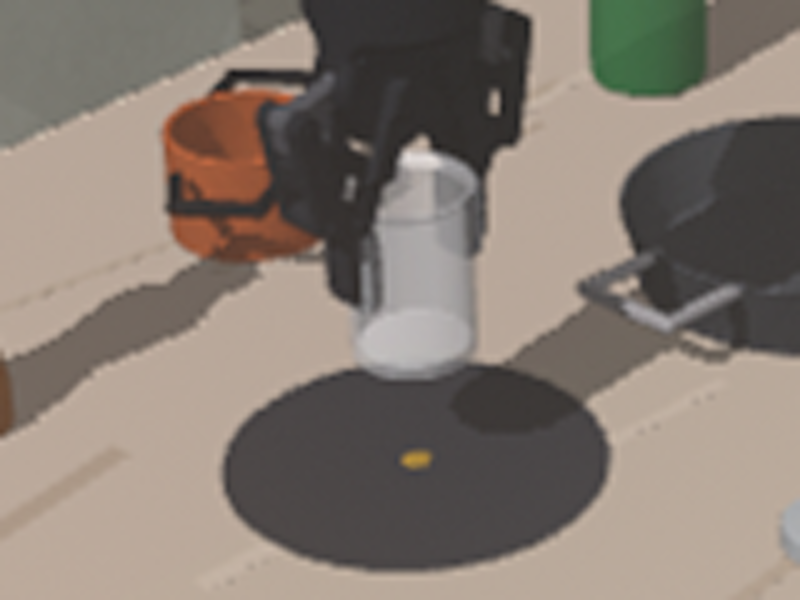

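Canister hanging upright at crop (413,270), right above the dot. Lower, release, rise.

Emit:
apply_moves --commands '[1, -1.5, 20, 0, 0, 0, 255, 1, -1.5, 38, 0, 0, 0, 255, 1, -1.5, 50, 0, 0, 0, 255, 1, -1.5, 55, 0, 0, 0, 255, 1, -1.5, 57.5, 0, 0, 0, 255, 1, -1.5, 58.5, 0, 0, 0, 255, 1, -1.5, 58.5, 0, 0, 0, 255, 1, -1.5, 58.5, 0, 0, 0, 60, 1, -1.5, 58.5, 0, 0, 0, 30, 1, -1.5, 58.5, 0, 0, 0, 0, 1, -1.5, 58.5, 0, 0, 0, 0, 1, -1.5, 40, 0, 0, 0, 0, 1, -1.5, 0, 0, 0, 0, 0, 1, -1.5, -50, 0, 0, 0, 0, 1, -1.5, -90, 0, 0, 0, 0, -80, -1.5, -90, 0, 0, 0, 0, -160, -1.5, -90, 0, 0, 0, 0, -160, -1.5, -90, 0, 0, 0, 0, -160, -1.5, -90, 0, 0, 0, 0]'

```text
time: 20.4
position: [0.4906, 0.1165, 0.145]
orientation: [0.001, 1.0, 0.005, 0.001]
contact_force: [1.4, 0.5, 0.4]
opening: 1.0
grip_force: 0.0
```

```bash
python3 - <<'E'
from h import *
s=state(); print(s["position"],s["contact_force"])
im=snapshot("side"); sn=snapshot("top")
a=im[195:295,165:295]; u,v=w2px("top",[.6531,.1156,.04]).astype(int); b=sn[v-50:v+50,u-65:u+65]
cv2.imwrite("pics/s8.png",cv2.resize(np.hstack([a,b]),(800,308),interpolation=cv2.INTER_CUBIC)); print(u-65,v-50)
print([w2px("top",[.6531,.1156,z]) for z in(0,.08)],[w2px("side",[.6531,.1156,z]) for z in(0,.08)])
for o in rings(im=sn): print(o)
E
```

```text
[0.49055796 0.1165068  0.14498457] [1.4207238  0.49728131 0.39996228]
197 110
[array([265.00441197, 164.51928284]), array([260.80749028, 156.11540225])] [array([229.64828592, 269.16925755]), array([227.94163412, 237.74589094])]
(29.2, 334.0, 18.7, 89.5, array([0.2898, 0.6206]))
(182.5, 264.0, 11.6, 18.2, array([0.4343, 0.2937]))
(350.6, 255.3, 19.5, 19.5, array([ 0.4475, -0.0701]))
(447.3, 251.3, 17.7, 20.9, array([ 0.4531, -0.2794]))
(395.7, 250.0, 18.7, 20.0, array([ 0.4575, -0.1678]))
(296.8, 243.8, 19.2, 19.5, array([0.4744, 0.0461]))
```

View pics/s8.png

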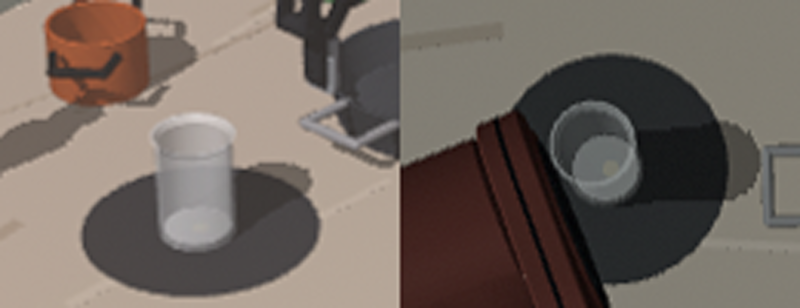

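The canister stands on the dot: mouth at top px (260,156) and side px (228,239), i.e. (0.6525, 0.1165). First ring: (0.4746, 0.0461).

Emit:
apply_moves --commands '[-8, 35, 0, 0, 0, 0, 70, -16.8, 70.2, 20, 0, 0, 0, 70, -16.8, 70.2, 70, 0, 0, 0, 70, -16.8, 70.2, 110, 0, 0, 0, 70, -16.8, 70.2, 140, 0, 0, 0, 70, -16.8, 70.2, 155, 0, 0, 0, 70, -16.8, 70.2, 164, 0, 0, 0, 70, -16.8, 70.2, 169, 0, 0, 0, 70, -16.8, 70.2, 169, 0, 0, 0, 70, -16.8, 70.2, 169, 0, 0, 0, 100, -16.8, 70.2, 169, 0, 0, 0, 255, -16.8, 70.2, 169, 0, 0, 0, 255, -16.8, 70.2, 169, 0, 0, 0, 255]' --grip_force 40

```text
time: 22.12
position: [0.4781, 0.0463, -0.024]
orientation: [-0.0, 1.0, 0.004, 0.002]
contact_force: [-0.0, -0.1, 12.3]
opening: 0.004
grip_force: 6.1
```

```bash
python3 - <<'E'
from h import *
s=state(); print(s["position"],s["contact_force"],s["opening"],s["grip_force"])
go(.6525,.1165,s["position"][2]+.077,-89.5)
im=snapshot("side"); u,v=w2px("side",[.4746,.0461,.02]).astype(int)
cv2.imwrite("pics/s9.png",cv2.resize(im[v-45:v+45,u-60:u+60],(640,480),interpolation=cv2.INTER_CUBIC))
E
```

```text
[ 0.47813549  0.04627133 -0.02401996] [-0.02255597 -0.0802574  12.27441352] 0.003935401281487575 6.145805156556889
at [ 0.4781  0.0463 -0.024 ] row [175.3 -68.8 -76.3] [-0.  -0.2 -0. ] op 0.004 j7 -1.89 t 22.1
```

View pics/s9.png

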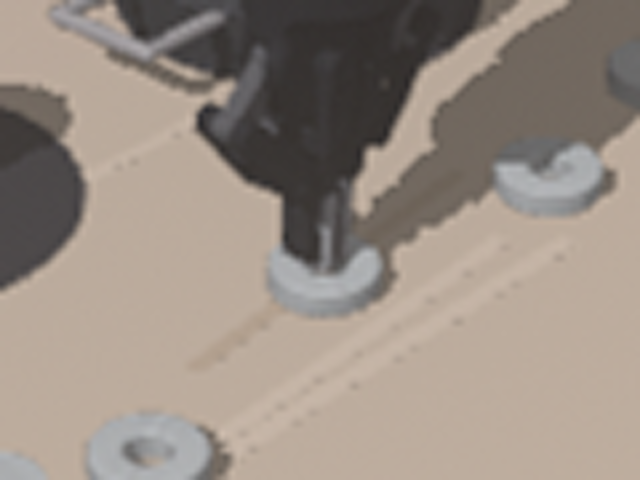

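The fingers shut on top of the ring, so the shut tip really sits at TCP + 36 mm. I'll raise, open, shift −3.5 mm in x, and go down to TCP z ≈ −0.033.

Emit:
apply_moves --commands '[-1, 0, -12, 0, 0, 0, 255, -3.5, 0, -18, 0, 0, 0, 70, -3.5, 0, -18, 0, 0, 0, 70, -3.5, 0, -18, 0, 0, 0, 70, -3.5, 0, -18, 0, 0, 0, 70, -3.5, 0, -8, 0, 0, 0, 70, -3.5, 0, 2, 0, 0, 0, 70, -3.5, 0, 7, 0, 0, 0, 70, -3.5, 0, 9, 0, 0, 0, 70, -3.5, 0, 9, 0, 0, 0, 70, -3.5, 0, 9, 0, 0, 0, 100, -3.5, 0, 9, 0, 0, 0, 255, -3.5, 0, 9, 0, 0, 0, 255, -3.5, 0, 9, 0, 0, 0, 255]' --grip_force 40

```text
time: 23.92
position: [0.4729, 0.0459, -0.0343]
orientation: [0.0, 1.0, 0.004, 0.0]
contact_force: [-1.1, 0.0, 5.5]
opening: 0.513
grip_force: 40.3
```

```bash
python3 - <<'E'
from h import *
s=state(); print(s["position"],s["contact_force"],s["opening"],s["grip_force"])
go(.6525,.1165,s["position"][2]+.077,-89.5)
for o in rings(): print(o)
E
```

```text
[ 0.47289271  0.0459079  -0.03430202] [-1.10699914  0.0473051   5.53306821] 0.5129182031729536 40.340566635131836
at [ 0.4729  0.0459 -0.0343] row [180.3 -69.1 -76.9] [ 0. -0. -0.] op 0.513 j7 -1.89 t 23.9
(25.1, 357.8, 13.1, 16.4, array([0.2398, 0.6275]))
(30.2, 323.6, 18.3, 68.2, array([0.3117, 0.6191]))
(184.5, 263.0, 16.5, 16.9, array([0.4365, 0.2896]))
(349.8, 258.7, 12.3, 18.7, array([ 0.4403, -0.0682]))
(234.2, 256.7, 19.3, 19.5, array([0.4484, 0.1819]))
```

Ring gripped (opening 0.513). Carrying it to the canister and lowering into the flare; I'll check the force before releasing.

Emit:
apply_moves --commands '[0, 0, -15, 0, 0, 0, 255, 0, 0, -50, 0, 0, 0, 255, 0, 0, -100, 0, 0, 0, 255, 30, -12, -115, 0, 0, 0, 255, 75, -30, -115, 0, 0, 0, 255, 120, -47, -115, 0, 0, 0, 255, 160, -62, -115, 0, 0, 0, 255, 178.9, -68.8, -115, 0, 0, 0, 255, 178.9, -68.8, -115, 0, 0, 0, 255, 178.9, -68.8, -105, 0, 0, 0, 255, 178.9, -68.8, -95, 0, 0, 0, 255, 178.9, -68.8, -87, 0, 0, 0, 255, 178.9, -68.8, -81, 0, 0, 0, 255, 178.9, -68.8, -78, 0, 0, 0, 255, 178.9, -68.8, -78, 0, 0, 0, 255, 178.9, -68.8, -78, 0, 0, 0, 255, 178.9, -68.8, -78, 0, 0, 0, 255]'

```text
time: 26.1
position: [0.651, 0.1163, 0.0436]
orientation: [-0.0, 1.0, 0.004, 0.0]
contact_force: [-0.6, 0.3, -0.4]
opening: 0.512
grip_force: 41.0
```

```bash
python3 - <<'E'
from h import *
s=state(); print(s["position"],s["contact_force"],s["opening"],s["grip_force"])
im=snapshot("side"); cv2.imwrite("pics/k1.png",im)
# grey-bright ring mask near the mouth, compared with picture of the empty canister
s8=cv2.imread("pics/s8.png")
print(w2px("side",[.6527,.1162,.08]),w2px("side",[.6527,.1162,.0885]))
h=cv2.cvtColor(im,cv2.COLOR_BGR2GRAY)[225:280,205:255]
print("\n".join(" ".join("%3d"%x for x in r[::2]) for r in h[::3]))
E
```

```text
[0.65098432 0.11633913 0.04357017] [-0.56964624  0.26203342 -0.35042777] 0.5116936267517647 40.980656147003174
[227.87415073 237.91656489] [227.68630224 234.46249265]
 64  55  60  53  49  50  49  49  51  97 173 170 171 150  42  47  47  63  74 175 170 170 170 170 170
116 100  97  71  49  50  49  50  56  80 170 171 170 145  42  45  46  55  77 175 170 170 169 170 170
170 171 170 171 142  55  51  49  79  85 135 100 102 102 104 101  65  54 123 171 170 171 171 170 170
171 171 171 171 146  54  57  48 115  84 103  98  89  84 100 113 172 126 173 170 170 170 170 170 171
170 170 170 171 153  52  57  50 103  86  92 102 131 151 174 167 117 177 183 170 170 170 170 171 170
171 171 171 170 181 115  49  49 105  90 119 166 151 136 126 109 110 173 173 171 171 171 171 170 170
171 171 171 171 171 167 133 144 122 109 119 145 135 138 143 181 171 133 165 171 170 170 171 171 171
171 171 170 171 171 163 139 144 141 146 149 150 154 156 163 169 160 137 165 171 171 171 173 174 173
171 171 171 171 172 172 144 142 148 155 157 160 160 160 160 156 149 126 125 135 127  97 103 103 103
172 175 154 101  63  95 130 133 1
[... 266 characters left out ...]

 71  71  71  71  72  71 133 132 139 148 152 154 159 161 156 153 146 128  80  58  57  58  58  58  58
 72  73  72  72  72  68 137 133 160 179 175 173 171 169 166 162 158 132  80  58  59  59  58  60  73
 73  72  72  72  72  69 132 177 176 176 174 173 173 171 167 162 158 151  80  58  58  60  72  72  71
 73  72  73  72  72  71 112 175 176 175 173 172 172 169 166 162 158 117  75  61  72  72  72  72  72
 73  72  73  72  73  72  76 130 140 167 166 170 167 162 155 118  98  83  72  72  72  73  72  72  72
 74  73  72  73  73  73  73  72  69  75 108 102 101  99  78  71  72  73  73  72  73  72  73  73  73
 73  73  73  73  73  73  73  72  73  73  73  73  73  73  72  72  73  73  72  73  73  73  73  73  73
```

Hanging freely, with no contact. Release, rise and go over the next ring at (0.4484, 0.182).

Emit:
apply_moves --commands '[0, 0, 0, 0, 0, 0, 100, 0, 0, 0, 0, 0, 0, 70, 0, 0, 0, 0, 0, 0, 70, 0, 0, 0, 0, 0, 0, 70, 0, 0, -20, 0, 0, 0, 70, 0, 0, -50, 0, 0, 0, 70, -45, -15, -70, 0, 0, 0, 70, -95, -31, -70, 0, 0, 0, 70, -145, -48, -70, 0, 0, 0, 70, -202, -67.3, -60, 0, 0, 0, 70, -202, -67.3, -20, 0, 0, 0, 70, -202, -67.3, 20, 0, 0, 0, 70, -202, -67.3, 40, 0, 0, 0, 70, -202, -67.3, 45, 0, 0, 0, 70, -202, -67.3, 45, 0, 0, 0, 70]'

```text
time: 28.02
position: [0.4489, 0.1822, -0.0007]
orientation: [-0.0, 1.0, 0.004, 0.001]
contact_force: [-0.1, 0.3, -0.2]
opening: 0.723
grip_force: 0.0
```

```bash
cat >> h.py <<'E'
def prof(im,z):
    """side view: grey profile up the canister's middle line, for telling ring tops"""
    g=cv2.cvtColor(im,cv2.COLOR_BGR2GRAY); a=w2px("side",[.6527,.1162,z]).astype(int); return int(g[a[1],a[0]])
E
python3 - <<'E'
from h import *
s=state(); print(s["position"],s["contact_force"],s["opening"])
go(.4484,.182,-.034,-89.5)
t=snapshot("top"); im=snapshot("side"); cv2.imwrite("pics/t5.png",t); cv2.imwrite("pics/k2.png",im)
for o in rings(im=t): print(o)
old=cv2.imread("pics/k1.png"); 
d=np.abs(im.astype(int)-old).max(2)[230:285,205:255]>12; v,u=np.nonzero(d); 
h=cv2.cvtColor(im,cv2.COLOR_BGR2GRAY)[225:280,205:255]
print("\n".join(" ".join("%3d"%x for x in r[::2]) for r in h[::3]))
E
```

```text
[ 0.4488841   0.18223804 -0.00070007] [-0.08131324  0.27253605 -0.16534908] 0.7230359131586681
at [ 0.4489  0.1822 -0.0007] row [-0.5  0.2 33.3] [-0.  -0.1 -0. ] op 0.723 j7 -2.19 t 28.0
(29.4, 332.6, 18.8, 87.5, array([0.2928, 0.6202]))
 88  85  87 159 175 103 120 181 177 177 177 177 176 176 176 176 177 176 176 177 176 177 176 176 176
121 106 103 102 104 119 180 178 177 177 177 177 177 177 177 177 177 176 176 176 176 176 176 176 176
178 178 178 178 178 178 176 177 176 176 188 193 194 185 179 171 176 176 176 176 176 176 176 175 176
178 177 177 177 178 177 187 195 196 202 202 205 209 210 214 212 212 185 176 176 176 176 176 176 176
177 177 178 177 181 173 167 146 151 160 169 174 179 182 184 182 188 195 189 176 177 176 176 176 176
177 178 177 177 184 153 136 142 152 161 169 174 179 182 183 185 180 174 179 176 176 176 176 176 176
177 177 178 178 177 172 137 145 150 161 169 174 178 182 183 183 176 137 176 177 176 176 176 176 175
178 178 178 177 177 170 145 149 146 151 154 156 159 162 169 174 166 141 171 176 176 177 179 178 178
178 177 177 178 179 180 150 148 154 161 163 165 165 165 166 16
[... 337 characters left out ...]

 76  76  75  75  74  75 138 139 158 160 157 155 151 145 141 131 130 133  80  57  57  57  57  56  55
 75  75  74  75  75  71 141 161 162 160 156 153 147 141 138 132 122 126  80  57  58  56  56  57  71
 76  75  75  75  75  72 138 161 162 160 157 154 150 145 140 133 124 136  82  57  56  58  71  70  70
 76  75  75  75  75  73 116 163 156 156 155 153 149 145 140 132 130 122  76  59  72  72  71  68  59
 76  76  76  76  75  74  82 140 144 156 151 154 149 145 145 123 101  85  72  72  71  71  69  63  76
 75  76  75  75  76  75  75  75  71  77 112 106 103 101  79  71  72  72  72  72  71  71  69  57  75
 77  76  76  75  75  75  75  75  75  75  75  74  74  74  73  73  73  73  72  72  72  71  73  58  70
```

```bash
python3 - <<'E'
from h import *
for f in("top0","t5"):
    im=cv2.imread(f"pics/{f}.png"); print(f,im[255,343],im[255,357],im[243,390],im[300,340],im[250,300])
im=cv2.imread("pics/t5.png"); print(im[240:272:3,335:368:3].max(2))
E
```

```text
top0 [112 112 106] [110 110 104] [109 109 103] [ 94 104 106] [113 111 105]
t5 [81 80 75] [80 80 76] [78 78 74] [115 125 129] [67 72 75]
[[ 76  76  77  76  75  74  75  75  75  76  75]
 [ 75  75  75  75  75  76  75  75  75  74  76]
 [ 75  74  75  75  71  74  74  65  74  75  74]
 [ 75  75  76  79  78  80  81  79  72  75  75]
 [ 74  75  64  79  83  73  59  81  80  76  74]
 [ 75  76  79  80  72  74  75  82  81  75  75]
 [ 74  75  65  82  76  75  67  80  82  75  75]
 [ 74  75  72  82  81  78  79  83  76  74  76]
 [ 75  75  76  71  84  83  84  76  75  74  76]
 [ 79  80  73  74  74  73  72 120 118 118 118]
 [143 144 131 131 130 130 129 129 129 129 128]]
```

Only the arm's shadow, so I'll use a ratio mask. The first ring lies at the canister's bottom. Now gripping the second.

Emit:
apply_moves --commands '[-0.5, 0, 15, 0, 0, 0, 70, -0.5, 0, 26, 0, 0, 0, 70, -0.5, 0, 33, 0, 0, 0, 70, -0.5, 0, 33, 0, 0, 0, 70, -0.5, 0, 33, 0, 0, 0, 100, -0.5, 0, 33, 0, 0, 0, 255, -0.5, 0, 33, 0, 0, 0, 255, -0.5, 0, 33, 0, 0, 0, 255, -0.5, 0, 10, 0, 0, 0, 255, -0.5, 0, -30, 0, 0, 0, 255, -0.5, 0, -80, 0, 0, 0, 255, -0.5, 0, -80, 0, 0, 0, 255]'

```text
time: 29.62
position: [0.4501, 0.1829, 0.0817]
orientation: [-0.001, 1.0, 0.004, 0.003]
contact_force: [0.7, -0.5, -0.5]
opening: 0.515
grip_force: 41.0
```

```bash
sed -i 's/m=((im\[.*/m=((im[...,0]>1.02*im[...,2])\&(h[...,2]>55)\&(h[...,1]<60)).astype(np.uint8); m=cv2.morphologyEx(m,cv2.MORPH_CLOSE,np.ones((3,3)))/; s/>60:/>150 and cv2.contourArea(c)<500:/' h.py; python3 - <<'E'
from h import *
s=state(); print(s["position"],s["contact_force"],s["opening"],s["grip_force"])
go(.6525,.1162,.0436,-89.5)
for o in rings(): print(o)
E
```

```text
[0.45011495 0.18285861 0.08170017] [ 0.70361667 -0.49551419 -0.54734071] 0.5147946467608344 41.00805580615997
at [0.4501 0.1829 0.0817] row [201.6  68.4  39.3] [-0.1 -0.4 -0. ] op 0.515 j7 -2.11 t 29.6
(350.6, 255.3, 19.5, 19.7, array([ 0.4476, -0.0701]))
(447.5, 250.7, 19.6, 19.7, array([ 0.4544, -0.2799]))
(395.9, 249.9, 19.4, 19.8, array([ 0.4579, -0.1683]))
(438.7, 48.7, 13.2, 16.9, array([ 0.9087, -0.2771]))
```

Emit:
apply_moves --commands '[0, 0, -35, 0, 0, 0, 255, 40, 13, -35, 0, 0, 0, 255, 85, 28, -35, 0, 0, 0, 255, 130, 43, -35, 0, 0, 0, 255, 175, 58, -35, 0, 0, 0, 255, 203.6, 67.4, -25, 0, 0, 0, 255, 203.6, 67.4, -10, 0, 0, 0, 255, 203.6, 67.4, 10, 0, 0, 0, 255, 203.6, 67.4, 22, 0, 0, 0, 255, 203.6, 67.4, 30, 0, 0, 0, 255, 203.6, 67.4, 34, 0, 0, 0, 255, 203.6, 67.4, 36, 0, 0, 0, 255, 203.6, 67.4, 36, 0, 0, 0, 255, 203.6, 67.4, 36, 0, 0, 0, 255]'

```text
time: 31.42
position: [0.6521, 0.1162, 0.0427]
orientation: [-0.0, 1.0, 0.004, 0.0]
contact_force: [0.4, -0.4, -0.8]
opening: 0.515
grip_force: 41.1
```

```bash
python3 - <<'E'
from h import *
s=state(); print(s["position"],s["contact_force"],s["opening"],s["grip_force"])
go(.4476,-.0701,-.034,-89.5)
E
```

```text
[0.65214964 0.11621554 0.04268032] [ 0.43577443 -0.38889861 -0.82138021] 0.5151432151312799 41.059107184410095
at [0.6521 0.1162 0.0427] row [-206.2  184.6   76.5] [-0. -0. -0.] op 0.515 j7 -1.98 t 31.4
```

Clear of contact. Release, go to ring 3 at (0.4476, −0.0701), and grip it.

Emit:
apply_moves --commands '[0, 0, 0, 0, 0, 0, 100, 0, 0, 0, 0, 0, 0, 70, 0, 0, 0, 0, 0, 0, 70, 0, 0, 0, 0, 0, 0, 70, 0, 0, -20, 0, 0, 0, 70, 0, 0, -50, 0, 0, 0, 70, -40, 36, -70, 0, 0, 0, 70, -80, 72, -70, 0, 0, 0, 70, -120, 108, -70, 0, 0, 0, 70, -165, 148, -70, 0, 0, 0, 70, -206, 184.5, -60, 0, 0, 0, 70, -206, 184.5, -20, 0, 0, 0, 70, -206, 184.5, 20, 0, 0, 0, 70, -206, 184.5, 40, 0, 0, 0, 70, -206, 184.5, 45, 0, 0, 0, 70, -206, 184.5, 45, 0, 0, 0, 70, -206, 184.5, 45, 0, 0, 0, 70]'

```text
time: 33.55
position: [0.4485, -0.0702, -0.0015]
orientation: [0.0, 1.0, 0.004, 0.001]
contact_force: [-0.1, 0.2, -0.5]
opening: 0.723
grip_force: 0.0
```

```bash
python3 - <<'E'
from h import *
s=state(); print(s["position"],s["contact_force"],s["opening"])
im=snapshot("side"); cv2.imwrite("pics/k3.png",im); t=snapshot("top"); cv2.imwrite("pics/t6.png",t)
for o in rings(im=t): print(o)
r=rings("side",im,.012); print(r)
go(.4476,-.0701,-.034,-89.5)
h=cv2.cvtColor(im,cv2.COLOR_BGR2GRAY)[225:280,205:255]
print("\n".join(" ".join("%3d"%x for x in r[::2]) for r in h[::3]))
E
```

```text
[ 0.44850562 -0.07017643 -0.00150457] [-0.07702198  0.2338887  -0.50148113] 0.7225109509133253
(185.4, 263.3, 17.0, 19.4, array([0.4357, 0.2875]))
(447.6, 250.7, 19.5, 19.6, array([ 0.4544, -0.28  ]))
(438.7, 48.5, 13.4, 16.4, array([ 0.9093, -0.2771]))
[(249.9, 325.8, 15.9, 20.9, array([0.4724, 0.2419])), (319.9, 212.4, 21.3, 42.3, array([ 0.6517, -0.2046])), (492.4, 59.8, 6.6, 75.7, array([ 0.9684, -1.9222]))]
at [ 0.4482 -0.0702 -0.0019] row [-0.6 -0.1 32.1] [ 0.  -0.1 -0. ] op 0.727 j7 -1.59 t 33.6
 86  83  84 153 170 100 117 175 171 171 171 171 171 171 172 172 172 171 171 171 171 171 171 172 171
117 103 101  99 100 115 174 171 171 171 171 171 171 171 171 171 171 171 171 171 171 171 171 171 171
172 171 171 172 171 171 170 171 170 169 181 186 188 179 174 165 170 171 171 171 170 171 171 171 171
171 171 171 171 171 171 181 186 191 196 194 198 202 203 207 205 205 178 170 172 171 171 171 171 171
172 171 171 171 175 167 161 142 146 156 164 169 172 175 177 175 182 189 183 171 171 171 171 171 171
171 171 171 171 177 151 132 138 147 156 164 168 173 176 178 179 174 168 167 171 171 171 172 
[... 607 characters left out ...]

 73  73  73  73  73  77 133 148 156 155 152 149 143 140 136 129 121 112  76  60  60  60  60  60  60
 73  74  73  72  73  71 137 151 150 152 151 149 147 144 138 129 120 115  81  60  61  61  60  61  74
 73  74  73  74  73  70 139 150 155 151 148 146 144 141 136 130 120 133  81  60  61  63  74  73  73
 73  73  74  73  73  72 119 158 152 150 149 148 145 141 136 129 128 120  78  63  73  74  73  74  74
 74  73  74  73  73  73  80 137 138 152 147 149 145 141 144 120  99  77  73  73  74  74  74  74  73
 73  73  74  73  73  73  73  73  69  77 109  98 101  99  79  72  73  74  74  74  74  74  74  73  74
 74  74  74  73  73  73  73  74  73  74  73  74  73  74  74  73  74  74  73  74  74  74  74  74  74
```

Two rings are stacked flat. Gripping ring 3 and lifting.

Emit:
apply_moves --commands '[-0.5, 0, 15, 0, 0, 0, 70, -0.5, 0, 26, 0, 0, 0, 70, -0.5, 0, 32, 0, 0, 0, 70, -0.5, 0, 32, 0, 0, 0, 70, -0.5, 0, 32, 0, 0, 0, 100, -0.5, 0, 32, 0, 0, 0, 255, -0.5, 0, 32, 0, 0, 0, 255, -0.5, 0, 32, 0, 0, 0, 255, -0.5, 0, 10, 0, 0, 0, 255, -0.5, 0, -40, 0, 0, 0, 255, -0.5, 0, -90, 0, 0, 0, 255, -0.5, 0, -110, 0, 0, 0, 255, -0.5, 0, -110, 0, 0, 0, 255, -0.5, 0, -110, 0, 0, 0, 255]'

```text
time: 35.4
position: [0.4461, -0.0701, 0.1061]
orientation: [-0.0, 1.0, 0.004, -0.001]
contact_force: [1.0, 1.0, 0.1]
opening: 0.515
grip_force: 41.0
```

```bash
python3 - <<'E'
from h import *
s=state(); print(s["position"],s["contact_force"],s["opening"],s["grip_force"])
go(.6525,.1162,.0436,-89.5)
for o in rings(): print(o)
E
```

```text
[ 0.44614964 -0.07006005  0.10608152] [0.98915876 1.03337523 0.13557838] 0.5148416039554504 41.018062233924866
at [ 0.4461 -0.0701  0.1061] row [ 208.  -184.5   62.2] [-0.   0.1 -0. ] op 0.515 j7 -1.51 t 35.4
(185.4, 263.3, 17.0, 19.2, array([0.4358, 0.2877]))
(447.6, 250.8, 19.6, 19.9, array([ 0.4541, -0.28  ]))
(438.7, 48.5, 13.4, 16.5, array([ 0.9093, -0.277 ]))
```

Emit:
apply_moves --commands '[0, 0, -8, 0, 0, 0, 255, 35, -31, -8, 0, 0, 0, 255, 75, -67, -8, 0, 0, 0, 255, 115, -103, -8, 0, 0, 0, 255, 155, -139, -8, 0, 0, 0, 255, 190, -170, -8, 0, 0, 0, 255, 206.4, -184.7, 0, 0, 0, 0, 255, 206.4, -184.7, 20, 0, 0, 0, 255, 206.4, -184.7, 40, 0, 0, 0, 255, 206.4, -184.7, 52, 0, 0, 0, 255, 206.4, -184.7, 59, 0, 0, 0, 255, 206.4, -184.7, 63, 0, 0, 0, 255, 206.4, -184.7, 64, 0, 0, 0, 255, 206.4, -184.7, 64, 0, 0, 0, 255, 206.4, -184.7, 64, 0, 0, 0, 255]'

```text
time: 37.33
position: [0.652, 0.1164, 0.0437]
orientation: [-0.0, 1.0, 0.004, 0.0]
contact_force: [-0.2, -0.1, -0.2]
opening: 0.512
grip_force: 41.0
```

```bash
python3 - <<'E'
from h import *
s=state(); print(s["position"],s["contact_force"],s["opening"],s["grip_force"])
go(.4579,-.1683,-.034,-89.5)
E
```

```text
[0.65203265 0.11643066 0.04366267] [-0.24356458 -0.09128698 -0.17028103] 0.5116665034932119 41.02515935897827
at [0.652  0.1164 0.0437] row [-196.6  283.1   77.5] [-0. -0. -0.] op 0.512 j7 -2.00 t 37.3
```

Emit:
apply_moves --commands '[0, 0, 0, 0, 0, 0, 100, 0, 0, 0, 0, 0, 0, 70, 0, 0, 0, 0, 0, 0, 70, 0, 0, 0, 0, 0, 0, 70, 0, 0, -20, 0, 0, 0, 70, 0, 0, -55, 0, 0, 0, 70, -30, 45, -70, 0, 0, 0, 70, -60, 90, -70, 0, 0, 0, 70, -95, 135, -70, 0, 0, 0, 70, -130, 185, -70, 0, 0, 0, 70, -165, 235, -70, 0, 0, 0, 70, -196.5, 283, -60, 0, 0, 0, 70, -196.5, 283, -20, 0, 0, 0, 70, -196.5, 283, 20, 0, 0, 0, 70, -196.5, 283, 40, 0, 0, 0, 70, -196.5, 283, 45, 0, 0, 0, 70, -196.5, 283, 45, 0, 0, 0, 70, -196.5, 283, 45, 0, 0, 0, 70]'

```text
time: 39.58
position: [0.4587, -0.1686, -0.0005]
orientation: [0.0, 1.0, 0.004, 0.001]
contact_force: [0.3, -0.3, 0.8]
opening: 0.723
grip_force: 0.0
```

```bash
python3 - <<'E'
from h import *
s=state(); print(s["position"],s["contact_force"],s["opening"])
im=snapshot("side"); cv2.imwrite("pics/k4.png",im); t=snapshot("top"); cv2.imwrite("pics/t7.png",t)
for o in rings(im=t): print(o)
print(rings("side",im))
go(.4579,-.1683,-.034,-89.5)
h=cv2.cvtColor(im,cv2.COLOR_BGR2GRAY)[225:280,205:255]
print("\n".join(" ".join("%3d"%x for x in r[10:40:2]) for r in h[::3]))
E
```

```text
[ 4.58676740e-01 -1.68554769e-01 -4.57768943e-04] [ 0.26697273 -0.32817387  0.8079964 ] 0.7228050802424781
(185.2, 263.3, 17.0, 18.9, array([0.4358, 0.288 ]))
(438.7, 48.6, 13.3, 16.5, array([ 0.909 , -0.2771]))
[(250.3, 326.1, 16.6, 20.4, array([0.4714, 0.242 ])), (492.1, 61.8, 6.6, 71.3, array([ 0.9541, -1.8871]))]
at [ 0.4584 -0.1685 -0.0008] row [-0.5 -0.3 33.2] [ 0.  -0.1 -0. ] op 0.724 j7 -1.41 t 39.7
 99 115 172 168 168 168 168 168 169 169 168 169 169 169 169
113 171 169 168 168 169 168 169 169 168 168 168 169 169 169
169 168 168 167 167 177 183 185 176 172 163 168 169 169 169
169 177 186 187 193 192 195 199 200 204 202 203 176 168 168
164 159 139 143 153 162 166 170 173 176 175 179 185 181 168
149 130 136 145 154 161 166 170 174 176 176 172 165 165 168
163 130 138 142 153 161 166 170 173 175 174 164 132 168 169
161 138 143 139 144 147 149 152 154 161 167 158 136 163 169
171 143 141 147 155 153 151 154 158 158 154 147 125 123 134
 95 128 149 154 153 151 148 142 138 133 140 136 123  70  59
 89 140 153 154 153 150 145 140 135 134 125 118 119  69  59
 80 139 149 153 153 151 147 144 140 136 129 117 113  72  60
 72 131 152 150 149 146 144 142 139 134 126 118 111  81  59
 71 134 148 149 149 146 146 143 139 137 127 119 116  81  59
 68 137 148 152 148 146 144 142 139 134 127 117 131  80  58
 70 111 155 149 149 147 145 143 139 134 127 127 118  76  61
 72  79 134 137 150 144 147 143 138 142 118  98  83  73  73
 71  72  72  69  75 107 102 100  89  78  70  72  72  72  73
 72  72  73  72  72  72  73  72  72  73  72  72  73  73  72
```

Three are stacked. Grip ring 4.

Emit:
apply_moves --commands '[-0.5, 0, 15, 0, 0, 0, 70, -0.5, 0, 26, 0, 0, 0, 70, -0.5, 0, 33, 0, 0, 0, 70, -0.5, 0, 33, 0, 0, 0, 70, -0.5, 0, 33, 0, 0, 0, 100, -0.5, 0, 33, 0, 0, 0, 255, -0.5, 0, 33, 0, 0, 0, 255, -0.5, 0, 33, 0, 0, 0, 255, -0.5, 0, 10, 0, 0, 0, 255, -0.5, 0, -40, 0, 0, 0, 255, -0.5, 0, -90, 0, 0, 0, 255, -0.5, 0, -110, 0, 0, 0, 255, -0.5, 0, -110, 0, 0, 0, 255, -0.5, 0, -110, 0, 0, 0, 255]'

```text
time: 41.42
position: [0.4564, -0.1682, 0.107]
orientation: [-0.0, 1.0, 0.004, -0.001]
contact_force: [0.6, -0.0, -2.0]
opening: 0.515
grip_force: 41.0
```

```bash
python3 - <<'E'
from h import *
s=state(); print(s["position"],s["contact_force"],s["opening"],s["grip_force"])
go(.6525,.1162,.0436,-89.5)
for o in rings(): print(o)
E
```

```text
[ 0.45636267 -0.16815813  0.10702252] [ 0.56540679 -0.04944688 -1.95188468] 0.5149574538427164 41.03090822696686
at [ 0.4564 -0.1682  0.107 ] row [ 198.6 -282.7   63.3] [-0.   0.1 -0. ] op 0.515 j7 -1.34 t 41.4
(185.4, 263.3, 16.9, 19.3, array([0.4358, 0.2876]))
(438.7, 48.6, 13.4, 16.8, array([ 0.9091, -0.2772]))
```

Emit:
apply_moves --commands '[0, 0, -8, 0, 0, 0, 255, 25, -36, -8, 0, 0, 0, 255, 55, -79, -8, 0, 0, 0, 255, 85, -122, -8, 0, 0, 0, 255, 115, -165, -8, 0, 0, 0, 255, 145, -208, -8, 0, 0, 0, 255, 175, -251, -8, 0, 0, 0, 255, 197, -283, 0, 0, 0, 0, 255, 197, -283, 15, 0, 0, 0, 255, 197, -283, 35, 0, 0, 0, 255, 197, -283, 50, 0, 0, 0, 255, 197, -283, 59, 0, 0, 0, 255, 197, -283, 63, 0, 0, 0, 255, 197, -283, 65, 0, 0, 0, 255, 197, -283, 65, 0, 0, 0, 255, 197, -283, 65, 0, 0, 0, 255]'

```text
time: 43.48
position: [0.6521, 0.1165, 0.0437]
orientation: [-0.0, 1.0, 0.004, 0.0]
contact_force: [0.8, -0.7, -0.4]
opening: 0.514
grip_force: 41.0
```

```bash
python3 - <<'E'
from h import *
s=state(); print(s["position"],s["contact_force"],s["opening"],s["grip_force"])
go(.4543,-.28,-.034,-89.5)
for o in rings(): print(o)
E
```

```text
[0.65205794 0.11645281 0.04372339] [ 0.78382807 -0.66199237 -0.41897372] 0.5141616349026406 41.033275723457336
at [0.6521 0.1165 0.0437] row [-201.1  394.8   77.5] [-0. -0. -0.] op 0.514 j7 -2.02 t 43.5
(185.5, 263.3, 17.1, 19.3, array([0.4358, 0.2874]))
(447.3, 250.8, 19.8, 20.5, array([ 0.4542, -0.2794]))
(438.7, 49.0, 13.1, 16.5, array([ 0.9079, -0.277 ]))
```

Emit:
apply_moves --commands '[0, 0, 0, 0, 0, 0, 100, 0, 0, 0, 0, 0, 0, 70, 0, 0, 0, 0, 0, 0, 70, 0, 0, 0, 0, 0, 0, 70, 0, 0, -20, 0, 0, 0, 70, 0, 0, -55, 0, 0, 0, 70, -25, 50, -70, 0, 0, 0, 70, -50, 100, -70, 0, 0, 0, 70, -75, 150, -70, 0, 0, 0, 70, -102, 200, -70, 0, 0, 0, 70, -128, 250, -70, 0, 0, 0, 70, -153, 300, -70, 0, 0, 0, 70, -178, 350, -70, 0, 0, 0, 70, -201, 394.5, -60, 0, 0, 0, 70, -201, 394.5, -20, 0, 0, 0, 70, -201, 394.5, 20, 0, 0, 0, 70, -201, 394.5, 40, 0, 0, 0, 70, -201, 394.5, 45, 0, 0, 0, 70, -201, 394.5, 45, 0, 0, 0, 70]'

```text
time: 45.9
position: [0.4549, -0.28, -0.0006]
orientation: [0.0, 1.0, 0.004, 0.001]
contact_force: [0.1, -0.6, -0.1]
opening: 0.724
grip_force: 0.0
```

```bash
python3 - <<'E'
from h import *
s=state(); print(s["position"],s["contact_force"],s["opening"])
im=snapshot("side"); cv2.imwrite("pics/k5.png",im); t=snapshot("top"); cv2.imwrite("pics/t8.png",t)
for o in rings(im=t): print(o)
print(rings("side",im))
go(.4543,-.28,-.034,-89.5)
h=cv2.cvtColor(im,cv2.COLOR_BGR2GRAY)[225:280,205:255]
print("\n".join(" ".join("%3d"%x for x in r[10:40:2]) for r in h[::3]))
E
```

```text
[ 0.45488339 -0.28003379 -0.0006367 ] [ 0.07820765 -0.61192727 -0.07488249] 0.7243088105415656
(185.2, 263.3, 16.9, 18.8, array([0.4357, 0.2881]))
(438.8, 48.5, 13.5, 16.5, array([ 0.9093, -0.2773]))
[(250.1, 326.6, 16.5, 22.0, array([0.4706, 0.2434])), (491.1, 67.6, 6.5, 61.4, array([ 0.9149, -1.7911]))]
at [ 4.551e-01 -2.803e-01 -3.000e-04] row [-0.9 -0.3 33.7] [ 0.1 -0.1 -0. ] op 0.729 j7 -1.22 t 46.0
 98 112 170 166 166 166 166 166 166 166 166 166 166 166 166
112 169 166 167 166 165 166 166 166 166 166 166 166 166 165
167 166 166 164 165 175 181 182 173 168 161 165 166 166 166
166 175 183 184 190 189 192 196 197 200 198 199 174 166 166
162 156 137 142 150 158 164 166 171 173 172 176 183 177 166
147 128 134 143 152 159 163 167 171 173 174 169 161 169 165
161 128 136 140 151 158 160 158 171 172 172 163 129 166 166
159 136 140 131 121 129 131 132 130 138 146 148 134 161 166
163 143 151 150 151 148 142 152 156 153 146 138 117 121 131
 97 132 149 151 150 148 143 141 136 132 125 117 109  68  58
 88 135 145 146 147 146 144 142 138 132 124 115 118  68  57
 79 136 145 147 146 143 141 139 136 132 125 116 111  72  58
 70 130 149 147 146 144 142 140 137 132 124 116 110  79  59
 69 132 145 146 147 144 142 141 137 134 124 116 115  78  58
 67 134 150 149 147 144 141 140 136 132 126 115 129  78  58
 69 110 153 147 146 145 143 141 136 132 125 124 115  74  60
 71  77 133 135 147 142 145 141 136 140 116  96  80  71  71
 71  70  71  67  74 105  99  98  96  76  69  70  72  71  71
 71  71  70  71  71  71  71  71  71  71  71  71  71  71  71
```

Four are stacked. Grip the last ring.

Emit:
apply_moves --commands '[-0.8, 0, 15, 0, 0, 0, 70, -0.8, 0, 26, 0, 0, 0, 70, -0.8, 0, 33, 0, 0, 0, 70, -0.8, 0, 33, 0, 0, 0, 70, -0.8, 0, 33, 0, 0, 0, 100, -0.8, 0, 33, 0, 0, 0, 255, -0.8, 0, 33, 0, 0, 0, 255, -0.8, 0, 33, 0, 0, 0, 255, -0.8, 0, 10, 0, 0, 0, 255, -0.8, 0, -40, 0, 0, 0, 255, -0.8, 0, -90, 0, 0, 0, 255, -0.8, 0, -110, 0, 0, 0, 255, -0.8, 0, -110, 0, 0, 0, 255, -0.8, 0, -110, 0, 0, 0, 255, -0.8, 0, -110, 0, 0, 0, 255]'

```text
time: 47.88
position: [0.4525, -0.2794, 0.1068]
orientation: [-0.001, 1.0, 0.004, -0.001]
contact_force: [-0.3, -0.1, -0.7]
opening: 0.515
grip_force: 41.0
```

```bash
python3 - <<'E'
from h import *
s=state(); print(s["position"],s["contact_force"],s["opening"],s["grip_force"])
go(.6525,.1162,.0436,-89.5)
E
```

```text
[ 0.45252137 -0.27938428  0.10675991] [-0.30344115 -0.07674719 -0.66753881] 0.5147060404469663 41.017804741859436
at [ 0.4525 -0.2794  0.1068] row [ 203.5 -393.8   63.3] [-0.1  0.1 -0. ] op 0.515 j7 -1.16 t 47.9
```

Emit:
apply_moves --commands '[0, 0, -8, 0, 0, 0, 255, 25, -50, -8, 0, 0, 0, 255, 48, -95, -8, 0, 0, 0, 255, 72, -140, -8, 0, 0, 0, 255, 95, -185, -8, 0, 0, 0, 255, 118, -230, -8, 0, 0, 0, 255, 141, -275, -8, 0, 0, 0, 255, 164, -320, -8, 0, 0, 0, 255, 187, -365, -8, 0, 0, 0, 255, 201.8, -394.5, 0, 0, 0, 0, 255, 201.8, -394.5, 15, 0, 0, 0, 255, 201.8, -394.5, 35, 0, 0, 0, 255, 201.8, -394.5, 50, 0, 0, 0, 255, 201.8, -394.5, 59, 0, 0, 0, 255, 201.8, -394.5, 63, 0, 0, 0, 255, 201.8, -394.5, 65, 0, 0, 0, 255, 201.8, -394.5, 65, 0, 0, 0, 255, 201.8, -394.5, 65, 0, 0, 0, 255]'

```text
time: 50.12
position: [0.652, 0.1165, 0.0437]
orientation: [-0.0, 1.0, 0.004, 0.0]
contact_force: [0.2, 0.5, -0.3]
opening: 0.511
grip_force: 41.0
```

```bash
python3 - <<'E'
from h import *
s=state(); print(s["position"],s["contact_force"],s["opening"],s["grip_force"])
for o in rings(): print(o)
t=snapshot("top"); s=t.astype(int); m=np.zeros(t.shape[:2],np.uint8); m[190:290,490:590]=(s[190:290,490:590,2]-s[190:290,490:590,0]>35)
c=[c for c in cv2.findContours(m,0,1)[0] if 300<cv2.contourArea(c)<1500]
for k in c:
    e=cv2.fitEllipse(k); print("lid",e,px2w("top",*e[0],.013))
go(.53,-.49,.1,-89.5)
E
```

```text
[0.65201788 0.11649284 0.04371802] [ 0.18328648  0.49345057 -0.31421065] 0.5107142099278611 41.0218620300293
(185.5, 263.3, 17.1, 19.5, array([0.4357, 0.2873]))
(438.7, 49.0, 13.2, 16.6, array([ 0.908, -0.277]))
at [0.652  0.1164 0.0436] row [-127.1  605.4  -56.6] [-0. -0. -0.] op 0.516 j7 -2.03 t 50.2
```

Emit:
apply_moves --commands '[0, 0, 0, 0, 0, 0, 100, 0, 0, 0, 0, 0, 0, 70, 0, 0, 0, 0, 0, 0, 70, 0, 0, 0, 0, 0, 0, 70, 0, 0, -20, 0, 0, 0, 100, 0, 0, -55, 0, 0, 0, 135, -9, 45, -70, 0, 0, 0, 135, -19, 90, -70, 0, 0, 0, 135, -28, 135, -70, 0, 0, 0, 135, -38, 180, -70, 0, 0, 0, 135, -50, 235, -70, 0, 0, 0, 135, -61, 290, -70, 0, 0, 0, 135, -73, 345, -70, 0, 0, 0, 135, -84, 400, -70, 0, 0, 0, 135, -84, 400, -70, 0, 0, 0, 135, -84, 400, -70, 0, 0, 0, 135]'

```text
time: 52.22
position: [0.5717, -0.2838, 0.1144]
orientation: [-0.0, 1.0, 0.004, 0.001]
contact_force: [0.4, 0.8, -0.5]
opening: 0.471
grip_force: 0.0
```

```bash
python3 - <<'E'
from h import *
s=state(); print(s["position"],s["contact_force"],s["opening"])
im=snapshot("side"); cv2.imwrite("pics/k6.png",im); t=snapshot("top"); cv2.imwrite("pics/t9.png",t)
for o in rings(im=t): print(o)
u,v=w2px("top",[.53,-.49,.02]).astype(int); p=t[v-25:v+25,u-25:u+25].astype(int); print(u,v,(p[...,2]-p[...,0]).max(), t[v,u])
h=cv2.cvtColor(im,cv2.COLOR_BGR2GRAY)[225:280,205:255]
print("\n".join(" ".join("%3d"%x for x in r[10:40:2]) for r in h[::3]))
a=cv2.resize(im[205:295,170:290],(400,300),interpolation=cv2.INTER_CUBIC)
b=cv2.resize(t[v-45:v+45,u-60:u+60],(400,300),interpolation=cv2.INTER_CUBIC)
u2,v2=w2px("top",[.6525,.1165,.07]).astype(int); c=cv2.resize(t[v2-45:v2+45,u2-60:u2+60],(400,300),interpolation=cv2.INTER_CUBIC)
u3,v3=w2px("side",[.53,-.49,.02]).astype(int); d=cv2.resize(im[v3-45:v3+45,u3-60:u3+60],(400,300),interpolation=cv2.INTER_CUBIC); print((u,v),(u2,v2),(u3,v3))
cv2.imwrite("pics/final4.png",np.vstack([np.hstack([a,c]),np.hstack([d,b])]))
E
```

```text
[ 0.57170815 -0.28383681  0.11435423] [ 0.42523356  0.81283536 -0.46582555] 0.4710060185767416
(185.2, 263.3, 17.0, 18.8, array([0.4357, 0.2881]))
(420.1, 167.7, 24.0, 62.6, array([ 0.6379, -0.2266]))
(438.7, 48.6, 13.0, 16.4, array([ 0.909 , -0.2771]))
544 214 34 [23 26 50]
 95 110 165 162 162 162 162 162 162 162 162 163 162 162 161
109 166 162 162 162 162 162 162 162 162 162 162 163 162 162
162 162 162 161 161 170 177 178 169 165 157 162 162 162 162
162 171 179 180 185 184 187 191 192 196 194 194 169 162 162
158 153 134 139 147 155 159 163 167 169 168 172 179 173 161
143 125 131 133 147 159 160 166 159 157 168 164 158 159 162
157 126 108 159 158 146 149 159 166 161 159 148 128 162 162
155 138 145 125 121 115 117 121 126 136 145 129 126 157 163
158 140 141 145 147 144 142 139 134 129 122 112 113 118 129
 95 130 141 142 143 141 139 137 133 129 121 113 107  67  57
 86 133 140 143 144 142 140 138 135 129 121 112 114  65  56
 76 133 142 144 144 140 137 136 133 129 122 113 109  69  57
 69 126 146 143 143 141 139 137 133 129 121 114 106  77  57
 67 129 148 142 143 141 140 137 134 132 122 113 111  77  56
 66 132 143 145 143 140 137 136 133 129 123 113 126  76  56
 67 107 149 143 143 141 140 137 134 129 122 122 113  73  58
 68  76 128 131 143 138 141 137 133 136 114  94  78  69  69
 68  70  68  66  72 103  97  96  85  74  67  69  69  69  69
 69  69  69  69  69  69  69  69  69  70  69  70  69  70  68
(np.int64(544), np.int64(214)) (np.int64(260), np.int64(157)) (np.int64(419), np.int64(186))
```

View pics/final4.png

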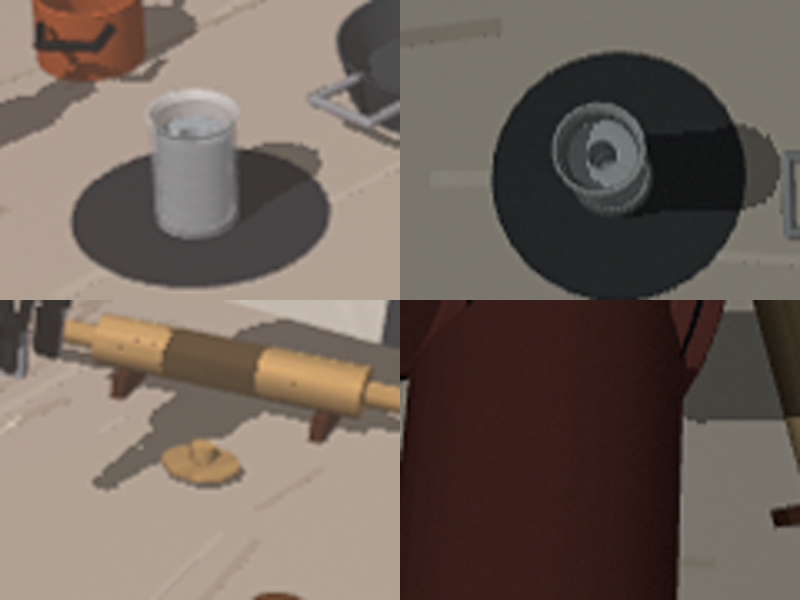

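All five rings lie flat in the canister (crop top-left and top-right). The lid sits flat at side px (420,186) as parked. Fetch the lid, gripping the knob deeper.

Emit:
apply_moves --commands '[-10, 50, 0, 0, 0, 0, 135, -21, 100, 0, 0, 0, 0, 135, -32, 150, 0, 0, 0, 0, 135, -43.7, 205.6, 10, 0, 0, 0, 135, -43.7, 205.6, 50, 0, 0, 0, 135, -43.7, 205.6, 90, 0, 0, 0, 135, -43.7, 205.6, 115, 0, 0, 0, 135, -43.7, 205.6, 127, 0, 0, 0, 135, -43.7, 205.6, 132, 0, 0, 0, 135, -43.7, 205.6, 132, 0, 0, 0, 135, -43.7, 205.6, 132, 0, 0, 0, 135, -43.7, 205.6, 132, 0, 0, 0, 160, -43.7, 205.6, 132, 0, 0, 0, 255, -43.7, 205.6, 132, 0, 0, 0, 255, -43.7, 205.6, 132, 0, 0, 0, 255]' --grip_force 45

```text
time: 54.2
position: [0.5295, -0.4907, -0.018]
orientation: [0.0, 1.0, 0.004, 0.0]
contact_force: [-1.2, -0.1, 5.5]
opening: 0.202
grip_force: 44.0
```

```bash
python3 - <<'E'
from h import *
s=state(); print(s["position"],s["contact_force"],s["opening"],s["grip_force"])
print("knob side",px2w("side",420.4,186.2,.0205))
go(.6525,.1165,s["position"][2]+.072,-89.5)
E
```

```text
[ 0.52949422 -0.49068924 -0.01802626] [-1.1940467  -0.08504862  5.51077173] 0.20244741726433407 43.96724045276642
knob side [ 0.52734433 -0.49153667]
at [ 0.5295 -0.4907 -0.018 ] row [ 128.1 -606.1  -72.4] [ 0. -0. -0.] op 0.202 j7 -1.04 t 54.2
```

Emit:
apply_moves --commands '[0, 0, -15, 0, 0, 0, 255, 0, 0, -50, 0, 0, 0, 255, 0, 0, -90, 0, 0, 0, 255, 0, 0, -115, 0, 0, 0, 255, 8, -38, -120, 0, 0, 0, 255, 17, -80, -120, 0, 0, 0, 255, 26, -125, -120, 0, 0, 0, 255, 36, -170, -120, 0, 0, 0, 255, 45, -215, -120, 0, 0, 0, 255, 55, -260, -120, 0, 0, 0, 255, 64, -305, -120, 0, 0, 0, 255, 74, -350, -120, 0, 0, 0, 255, 83, -395, -120, 0, 0, 0, 255, 93, -440, -120, 0, 0, 0, 255, 102, -485, -120, 0, 0, 0, 255, 112, -530, -120, 0, 0, 0, 255, 121, -575, -120, 0, 0, 0, 255, 127.8, -606.2, -120, 0, 0, 0, 255, 127.8, -606.2, -115, 0, 0, 0, 255, 127.8, -606.2, -110, 0, 0, 0, 255]'

```text
time: 56.7
position: [0.6519, 0.1161, 0.0912]
orientation: [0.0, 1.0, 0.004, 0.0]
contact_force: [0.1, -0.8, 0.2]
opening: 0.205
grip_force: 44.0
```

```bash
python3 - <<'E'
from h import *
for i in range(3): t=snapshot("top")
im=snapshot("side"); cv2.imwrite("pics/k7.png",im)
s=state(); print(s["position"],s["contact_force"],s["opening"],s["grip_force"])
go(.6522,.1166,-.018+.072,-89.5)
# lid disc outline in side view: expected lid disc centre height
z=s["position"][2]+.018+.013; print("expect",w2px("side",[.6522,.1166,z]))
p=im.astype(int)[190:260,200:260]; m=((p[...,2]-p[...,0])>50).astype(np.uint8); c=max(cv2.findContours(m,0,1)[0],key=cv2.contourArea); x,y,w,h=cv2.boundingRect(c); print("lid box",x+200,y+190,w,h)
E
```

```text
[0.65188585 0.11542142 0.09119447] [ 0.19619128  0.51828446 -0.44467807] 0.20422938555746514 44.033321142196655
at [0.6519 0.1154 0.0912] row [ 0.3 -1.2 37.2] [ 0.   0.  -0.1] op 0.204 j7 -2.01 t 56.9
expect [226.9625567  220.68938363]
lid box 200 195 43 35
```

Emit:
apply_moves --commands '[0.3, -0.7, 8, 0, 0, 0, 255, 0.3, -0.7, 15, 0, 0, 0, 255, 0.3, -0.7, 20, 0, 0, 0, 255, 0.3, -0.7, 24, 0, 0, 0, 255, 0.3, -0.7, 27, 0, 0, 0, 255, 0.3, -0.7, 30, 0, 0, 0, 255, 0.3, -0.7, 32, 0, 0, 0, 255, 0.3, -0.7, 34, 0, 0, 0, 255, 0.3, -0.7, 36, 0, 0, 0, 255, 0.3, -0.7, 37, 0, 0, 0, 255, 0.3, -0.7, 37, 0, 0, 0, 255, 0.3, -0.7, 37, 0, 0, 0, 255]'

```text
time: 58.4
position: [0.6522, 0.1177, 0.0543]
orientation: [-0.0, 1.0, 0.004, 0.0]
contact_force: [0.4, 0.8, -0.6]
opening: 0.206
grip_force: 44.0
```

```bash
python3 - <<'E'
from h import *
s=state(); print(s["position"],s["contact_force"],s["wrist_torque"],s["opening"],s["grip_force"])
E
```

```text
[0.65220264 0.11767918 0.05430686] [ 0.36732587  0.78433316 -0.6265739 ] [0.02725858 0.02538344 0.02786534] 0.20598907146875964 44.03339624404907
```

The plug is inside with no contact. Lower 1 mm, release, rise and retreat.

Emit:
apply_moves --commands '[0, 0, 0.7, 0, 0, 0, 255, 0, 0, 0.7, 0, 0, 0, 255, 0, 0, 0.7, 0, 0, 0, 210, 0, 0, 0.7, 0, 0, 0, 180, 0, 0, 0.7, 0, 0, 0, 150, 0, 0, 0.7, 0, 0, 0, 135, 0, 0, -10, 0, 0, 0, 135, 0, 0, -40, 0, 0, 0, 135, 0, 0, -90, 0, 0, 0, 135, -60, 60, -120, 0, 0, 0, 135, -100, 115, -120, 0, 0, 0, 135, -130, 170, -120, 0, 0, 0, 135, -150, 225, -120, 0, 0, 0, 135, -160, 280, -120, 0, 0, 0, 135, -160, 280, -120, 0, 0, 0, 135]'

```text
time: 60.28
position: [0.493, -0.1683, 0.1752]
orientation: [0.001, 1.0, 0.001, 0.0]
contact_force: [0.6, 0.3, -0.3]
opening: 0.465
grip_force: 0.0
```

```bash
python3 - <<'E'
from h import *
s=state(); print(s["position"],s["contact_force"],s["opening"],s["time"])
im=snapshot("side"); t=snapshot("top"); cv2.imwrite("pics/k8.png",im); cv2.imwrite("pics/t10.png",t)
for n,I,(v0,v1,u0,u1),th in(("top",t,(130,190,230,290),30),("side",im,(215,262,205,255),40)):
    p=I.astype(int)[v0:v1,u0:u1]; m=((p[...,2]-p[...,0])>th).astype(np.uint8)
    for c in cv2.findContours(m,0,1)[0]:
        if cv2.contourArea(c)>80: e=cv2.fitEllipse(c); print(n,"lid",e[0][0]+u0,e[0][1]+v0,e[1],e[2],cv2.boundingRect(c),px2w(n,e[0][0]+u0,e[0][1]+v0,.085))
    print(n,[w2px(n,[.6522,.1168,z]) for z in(.08,.085,.1)])
g=cv2.cvtColor(t,cv2.COLOR_BGR2GRAY); m=np.zeros_like(g); m[115:225,325:430]=g[115:225,325:430]<75; m=cv2.morphologyEx(m,cv2.MORPH_OPEN,np.ones((15,15)))
c=max(cv2.findContours(m,0,1)[0],key=cv2.contourArea); x,y,w,h=cv2.boundingRect(c); print("pan/shadow box",x,y,w,h)
for o in rings(im=t): print(o)
E
```

```text
[ 0.49303532 -0.16826102  0.17519917] [ 0.64952454  0.31271778 -0.29022033] 0.46518895449542963 60.275
top lid 258.9812984466553 155.98069190979004 (28.73956298828125, 29.66506576538086) 72.46539306640625 (14, 12, 31, 29) [0.65224601 0.11880273]
top [array([260.2323386, 156.5493067]), array([259.94820126, 155.98722157]), array([259.08082341, 154.27136053])]
side lid 227.10784339904785 236.77021598815918 (16.682804107666016, 29.85323143005371) 86.07552337646484 (7, 13, 31, 18) [0.65111687 0.11972399]
side [array([227.84006942, 238.10295632]), array([227.72959813, 236.07323257]), array([227.39560645, 229.93669841])]
pan/shadow box 331 129 99 96
(185.5, 263.3, 17.0, 19.5, array([0.4358, 0.2873]))
(438.7, 48.6, 13.5, 16.6, array([ 0.9089, -0.2771]))
```

```bash
python3 -c "
from rig import *
print(hand_in())"
```

```text
the job is handed in; nothing more can be done
None
```

Job handed in at about 60 s of the 210 s allowed, result not shown: the pan is centred on the formerly empty disc, the canister stands on the freed one with all five aluminium rings inside, the lid measures as seated within camera accuracy, and the bowl and spice tin were not touched.

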